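# Hold the toolbox lid at 60 degrees for fitting its new stay

### The arm

A 7-joint arm with a two-finger parallel gripper is mounted at the origin on the work surface. World frame = base frame: x ahead of the robot, y to its left, z up, the work surface at z = 0. Lengths are in mm, angles in rad, forces in N, time in s.
With the tool pointing down it reaches from about 400 to 875 mm from the base axis. Payload 4.4 kg.
Tool frame: the origin (TCP) lies between the finger pads; the fingertips stand 14 mm ahead of it and the grasp point (between the pads) lies 5 mm behind it; z points along the fingers, y is the direction in which the jaws open and shut (so a half turn about z gives the same grasp; the last joint's range is limited). The gripper opens to 85 mm and grips with 20 to 120 N. Pads are 22 mm wide; open, the fingers measure 114 mm over their backs; the gripper's body (76 mm by 85 mm) begins 54 mm behind the grasp point. The pads swing forward as they close: fully open they stand 13 mm farther back than shut.
Start: joints at [-1.246, 0.628, 0.038, 1.517, -0.027, 0.996, -0.02], TCP at [247.581, 601.017, 212.713] pointing down, gripper open.
Joint ranges: [-3.06, 3.06], [-0.37, 2.12], [-1.25, 1.32], [0.18, 2.47], [-1.1, 4.24], [0.23, 1.98], [-2.94, 2.94]. Speed limits (rad/s): [2.57, 2.57, 3.14, 3.14, 3.14, 3.14, 3.14].

### API

Orientations are given as a unit quaternion [w, x, y, z].
In Python, from rig import monitor, cams, ticket gives the robot as it stands. The module is installed in compiled form; this text tells all that it offers.
- The arm moves only by the tool arm_command, never from a script. Its argument "targets" is one flat list of numbers, 7 for each row, row after row: the shift along the tool's x, y, z in cm, then the turn, a rotation vector about the tool's x, y, z in rad, then the closure, from 0 (fully open) to 1 (shut). A call has 1 to 5 rows; each row shifts and turns the commanded pose from where the row before left it, along the tool's axes as they then stand; what a row does not reach is not made up. A row lasts 1/10 s, in which the tool goes at most 50 mm and 8.59 degrees, less where a joint would pass 70% of its speed; a pose out of reach is approached as far as the arm can. A call with a gripper value outside its range is refused whole. The fingers move at their own pace and stop on an object; the grip force is fixed at half the most. Time passes only in rows, so rows that do not move let the fingers close. It gives the time, the measured TCP pose, the force and the opening at its end, in the units of the state.
- monitor.sense(): the state, without advancing time (a new reading comes with each control period).
- cams.get_image(name): name is "scene" or "top"; returns the picture (480x640x3 uint8, red, green, blue); there is no depth.
- cams.camera_params(name): a dict with "fx", "fy", "cx", "cy" (pixels), "rvec" (rotation vector, rad) and "tvec" (3), from world to camera coordinates, as OpenCV has them. Camera axes: x right, y down, z forward; pixel columns grow to the right and rows downward; lengths in mm; the calibration is good to about 2 mm. A picture is of the moment at which its call begins. camera_params takes no time and is no camera call.
- ticket.job_done(): hands the job in, once; it reports no verdict.
Trained networks look in the newest picture that a camera, given by its name, has taken for a name from the list of things; names that differ only in an ending like _2 or _b are one class to them, and where a whole thing is asked for, a point or a joint stands for the part that bears it (a point fixed in the world has none). Each returns a list of dicts, best first, with "p" (0 to 1); they miss things now and then, are a little off and sometimes report something else, mostly with a low value. They report only what shows in the picture. A call takes as long as a camera call. They do not tell look-alikes from the thing itself.
- cams.find_in(camera, label): "box" ([centre column, centre row, width, height] in pixels, round what is visible of it).
- cams.mark_of(camera, label): "at" ([row, column] in pixels: a listed point, or the origin of a listed thing).
The state is a dict: "t": time; "q": joint angles; "joint_vel": joint speeds; "effort": joint torques, N m; "ee_pos": TCP position; "eef_rot": TCP orientation; "wrist_force": force on the tool from outside, world axes, zero at the start; "ft_torque": the same for the moment, N m; "gripper_width": opening from 0.0 (shut) to 1.0 (fully open).
Only numpy, scipy, OpenCV 4.12 (cv2) and the standard library are available. Lean on these libraries where they do the work, as an engineer would, in place of code of your own. Each camera call takes 0.05 s, during which the arm holds its last target.

### The job

The grey toolbox has lost its lid stay, so its lid falls shut by itself, and a new stay is to be fitted. Take the brass weight off the lid and stand it gently upright on the bench while the lid is still shut, then raise the lid to 60 degrees from shut without letting it slam, and hold it steady there: finish while still holding the lid. Leave everything else on the bench where it lies.

Things in the scene. Friction and masses are not known exactly. Their poses are not given: they have to be found in the camera images.
- toolbox: (All sizes here in mm.) Grey steel toolbox, fixed to the bench, 200 (own x) x 340 (own y) x 135 high with the lid shut: body 90 high, above it the lid, a flat panel with a 45 skirt. Origin: centre of the underside; own x points from the front (pull, robot side) to the hinge side, own z up. Fixed equipment stands only along the back (beyond x = 0.8 m) and the far sides (|y| over 0.57 m) of the bench.
- lid (a joint): The lid's angle in rad: 0 shut, growing as the front edge rises, stop at 1.9; 60 degrees = 1.047. The lid weighs about 0.7 kg (can vary by a quarter) and turns freely, so it falls shut when let go.
- lid_hinge (a point): (mm) Middle of the hinge axis, on the toolbox: 100 to own +x of the toolbox's origin, 90 above the bench. The axis runs along the toolbox's own y, level.
- lid_pull (a point): (mm) Middle of the lid's pull, a round steel bar 12 thick, 132 long, parallel to the hinge, on the front skirt of the lid. The bar's axis is 38 out from the skirt (32 clear behind the bar). With the lid shut the bar is 238 from the hinge axis towards the front and 22 above it (112 above the bench, 23 below the lid's top); it swings about the hinge with the lid. The bar can turn between the fingers.
- weight_center (a point): (mm) Brass scale weight, about 0.5 kg, at first standing on the shut lid: an upright cylinder 40 across and 46 high with a narrow neck and a knob 22 across on top, 68 high in all. The point is on its axis, half-way up (34 above its underside); own z up.
- weight: The same brass weight; origin at the centre of its underside.
- pliers: Bystander: combination pliers, 190 long x 56 wide x 14 high, lying along own x (mm); origin at or near the middle of its underside.
- stay: Bystander: the new lid stay, a flat steel strip 185 long x 28 wide x 4 to 8 high, lying along own x beside the toolbox (mm); origin at or near the middle of its underside.
- screwdriver: Bystander: screwdriver, 190 long x about 30 wide and high, lying along own x beside the toolbox (mm); origin at or near the middle of its underside.
- hammer: Bystander: hammer, 280 long, head up to 110 across, up to 40 high, lying along own x (mm); origin at or near the middle of its underside.
- tape: Bystander: closed tape measure, 68 x 62 x 34 high (mm); origin at or near the middle of its underside.
- block: Bystander: dark wooden block, 60 x 55 x 50 high (mm); origin at or near the middle of its underside.
- tin: Bystander: round lidded tin, 93 across x 48 high (mm); origin at or near the middle of its underside.
- oil_can: Bystander: small round oil can, 44 across, 85 high to the tip of its spout, standing near the toolbox's front right corner (mm); origin at or near the middle of its underside.
Things that resemble listed ones, but are neither listed nor needed, are in the scene too. Leave any green or purple look-alike of the weight alone.

How it is judged:
By the outcome, as a careful person would: the job done as asked, in the order asked, and still so for the second after the job is handed in, while the arm keeps its last pose, push and grip.
It also fails if it takes over 61 s, if anything falls off the work surface, if the arm or the gripper's body presses on something with over 40 N, if the wrist force passes 120 N, or if a joint passes its speed limit or range.

## Working session

There is one attempt and no reset: what is moved stays moved. The work goes in short steps, Python scripts to look and compute and a tool call to move; the robot and the scene stay as the last step left them, time stands still between calls to the robot, and variables do not carry over. Pictures are saved under pics/ and viewed, and the job is handed in when it is done.

Besides the shell and the picture viewer there is one more tool, called after ">>>" as a command line: name --argument value ..., lists and objects as JSON in quotes. arm_command: Moves the arm, as the interface text tells. Its arguments: {"type":"object","properties":{"targets":{"type":"array"}},"required":["targets"]}

```bash
mkdir -p pics
cat > h.py <<'E'
from rig import monitor, cams, ticket
import numpy as np, cv2
from scipy.spatial.transform import Rotation as R
def P(c):
    p=cams.camera_params(c);K=np.array([[p['fx'],0,p['cx']],[0,p['fy'],p['cy']],[0,0,1]])
    return K,cv2.Rodrigues(np.array(p['rvec'],float))[0],np.array(p['tvec'],float).ravel()
def ray(c,u,v):
    K,Rm,t=P(c);d=Rm.T@np.linalg.inv(K)@[u,v,1];o=-Rm.T@t;return o,d
def atz(c,u,v,z):
    o,d=ray(c,u,v);return o+d*(z-o[2])/d[2]
def proj(c,X):
    K,Rm,t=P(c);X=np.atleast_2d(X);q=(Rm@X.T).T+t;q=(K@q.T).T;return q[:,:2]/q[:,2:]
def tri(obs):
    A=0;b=0
    for c,u,v in obs:
        o,d=ray(c,u,v);d=d/np.linalg.norm(d);M=np.eye(3)-np.outer(d,d);A=A+M;b=b+M@o
    return np.linalg.solve(A,b)
def save(c,n):
    im=cams.get_image(c);cv2.imwrite('pics/'+n,im[:,:,::-1]);return im
def st():
    s=monitor.sense();w,x,y,z=s['eef_rot'];return s,R.from_quat([x,y,z,w])
E
python3 - <<'E'
from h import *
for c in ('scene','top'):
    save(c,c+'0.png')
    K,Rm,t=P(c);print(c,-Rm.T@t)
    for l in ('weight_center','weight','lid_pull','lid_hinge','toolbox'):
        print(l,[(np.round(d['at']).tolist(),round(d['p'],2)) for d in cams.mark_of(c,l)[:4]])
s,r=st();print(s);print(r.as_matrix().round(3))
E
```

```text
scene [1054.34025968 -597.05383423  775.86816701]
weight_center [([241.0, 356.0], 0.63), ([338.0, 418.0], 0.59), ([265.0, 264.0], 0.57)]
weight [([348.0, 417.0], 0.97), ([272.0, 265.0], 0.77)]
lid_pull [([222.0, 319.0], 0.76)]
lid_hinge [([275.0, 388.0], 0.62)]
toolbox []
top [ 354.83328267  -17.29840522 1458.61232748]
weight_center [([156.0, 321.0], 0.75), ([282.0, 341.0], 0.72), ([209.0, 316.0], 0.57)]
weight [([163.0, 321.0], 0.75), ([212.0, 314.0], 0.55), ([284.0, 342.0], 0.55)]
lid_pull [([266.0, 294.0], 0.76)]
lid_hinge []
toolbox [([227.0, 301.0], 0.55)]
{'t': 0.6, 'q': array([-1.24576843,  0.62833201,  0.03846818,  1.51741804, -0.02701076,
        0.99634678, -0.02001905]), 'joint_vel': array([ 0.00058725,  0.00062189, -0.00103216, -0.00040621, -0.00027875,
       -0.00025514, -0.00045258]), 'effort': array([-1.34567349e-04, -5.62977326e+01,  1.22474302e+00, -1.93697155e+01,
        1.08959075e-02,  1.91891777e-03, -7.07971836e-06]), 'ee_pos': array([247.5717439 , 600.99964704, 212.7511451 ]), 'eef_rot': array([-3.17844202e-05,  1.94184672e-01,  9.80964990e-01,  1.23160422e-05]), 'wrist_force': array([-0.52795907, -0.11832713,  0.39303602]), 'ft_torque': array([-0.01061883, -0.00805137,  0.04366188]), 'gripper_width': 1.0028017791151322}
[[-0.925  0.381 -0.   ]
 [ 0.381  0.925  0.   ]
 [ 0.     0.    -1.   ]]
```

View pics/scene0.png

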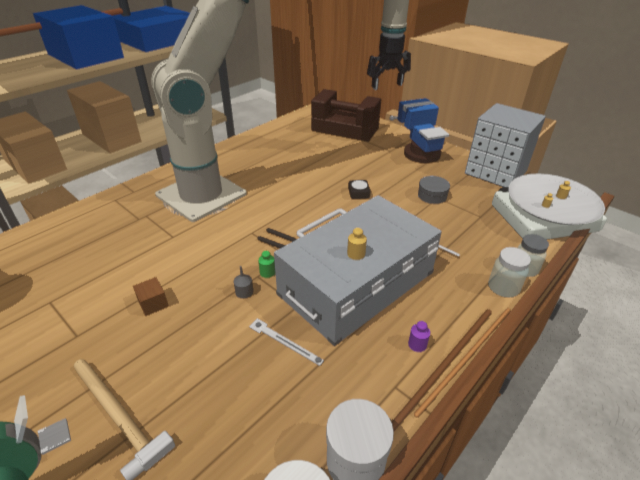

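View pics/top0.png

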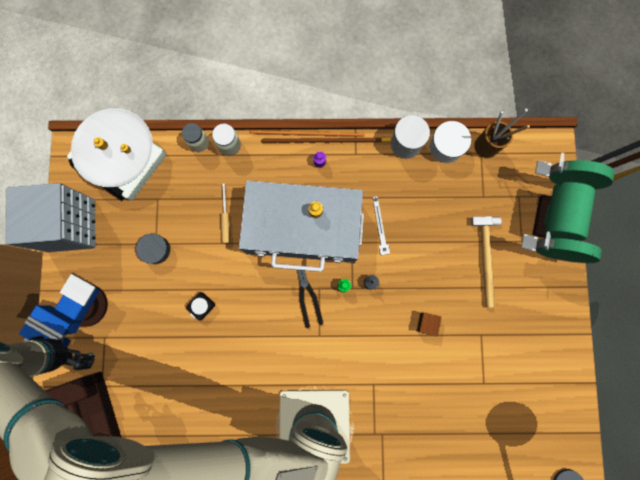

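The scene view shows the brass weight on the lid at about (356,243). The green (266,265) and purple (419,338) ones are look-alikes. The top view puts the brass weight at (316,209), the pull bar at y≈266 over columns 274–322, and a clear patch of bench near (432,245) between the stay and the hammer.

Run:
```python
from h import *
im=cv2.imread('pics/top0.png');cv2.imwrite('pics/topz.png',cv2.resize(im[170:340,215:465],None,fx=3.2,fy=3.2,interpolation=cv2.INTER_CUBIC))
im=cv2.imread('pics/scene0.png');cv2.imwrite('pics/scz.png',cv2.resize(im[190:360,230:450],None,fx=3.5,fy=3.5,interpolation=cv2.INTER_CUBIC))
for o in ([('scene',356,241),('top',321,156)],[('scene',356,241),('top',316,209)],[('scene',319,222),('top',294,266)]):
    X=tri(o);print(X.round(1),[(proj(c,X)-[u,v]).round(1).tolist() for c,u,v in o])
print('pull@112',atz('scene',319,222,112),atz('top',294,266,112))
for u,v in [(432,245),(410,250)]: print(atz('top',u,v,0))
```

```text
[710.5 -57.5 262.5] [[[24.3, -5.0]], [[12.4, 12.2]]]
[620.7 -10.2 170.2] [[[-0.3, 0.0]], [[-0.1, -0.1]]]
[463.   51.2 105.2] [[[1.8, -0.2]], [[1.1, 1.1]]]
pull@112 [466.32205105  40.88944811 112.        ] [465.53950542  54.12615219 112.        ]
[ 537.52976341 -372.94742898    0.        ]
[ 522.25694266 -303.37038803    0.        ]
```

```bash
ls pics
```

```text
scene0.png
scz.png
top0.png
topz.png
```

View pics/topz.png

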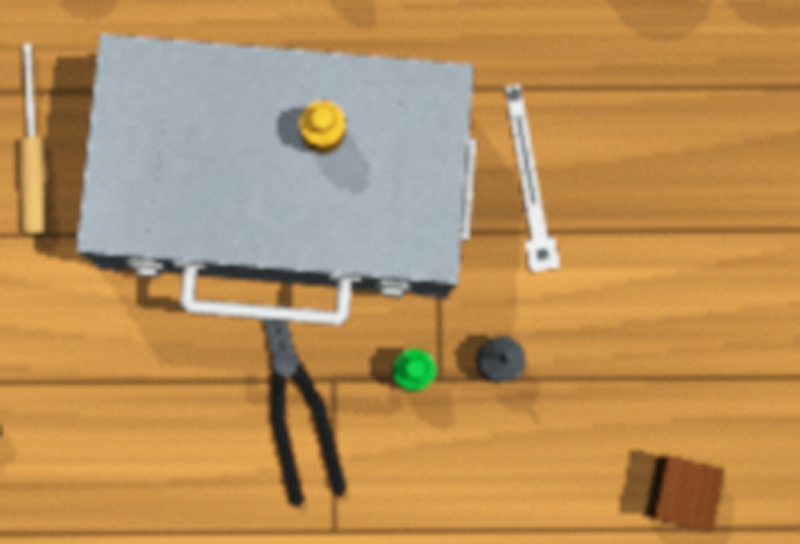

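View pics/scz.png

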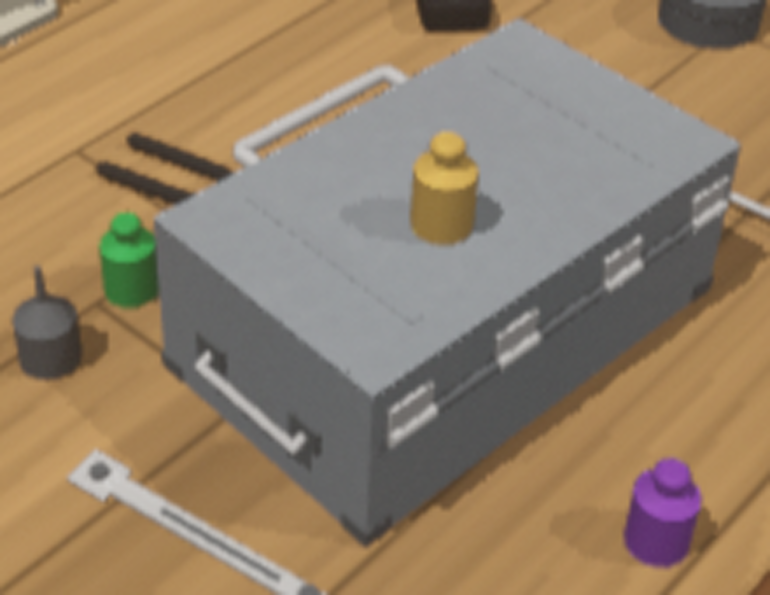

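The zooms agree with that: the weight stands on the lid, the pull bar runs from (188,303) to (345,317) in the top zoom, and the lid corners are sharp. I'll fit the box pose from the corners.

Run:
```python
from h import *
from scipy.optimize import least_squares
T=np.array([(80,250),(458,285),(472,63),(100,35)])/3.2+[215,170]   # FL FR BR BL
S=np.array([(518,20),(158,220),(372,393),(738,148)])/3.5+[230,190]
B=np.array([(-66,),(66,)])
L=np.array([(-100,170),(-100,-170),(100,-170),(100,170)],float)
pu=np.array([(188,303),(345,317)])/3.2+[215,170]
def W(p,xy,z):
    c,s=np.cos(p[2]),np.sin(p[2]);xy=np.atleast_2d(xy);return np.c_[p[0]+c*xy[:,0]-s*xy[:,1],p[1]+s*xy[:,0]+c*xy[:,1],np.full(len(xy),z)]
PL=np.array([(-138,62.),(-138,-62)])
f=lambda p:np.r_[(proj('top',W(p,L,135))-T).ravel(),(proj('scene',W(p,L,135))-S).ravel(),(proj('top',W(p,PL,112))-pu).ravel()]
r=least_squares(f,[600,30,0],x_scale=[10,10,.1]);print(r.x,r.fun.round(1))
p=r.x;print('pull',W(p,[-138,0],112),'hinge',W(p,[100,0],90))
from h import st
s,q=st()
ang=np.arctan2(*q.as_matrix()[1::-1,1]);print('tool y angle',ang,'turn world z',p[2]-ang)
# local weights position
```

```text
[ 6.01173283e+02  3.08394355e+01 -8.91364156e-02] [-0.9 -0.3  0.2 -1.6  0.7 -0.7  0.1 -1.3 -0.6 -1.3 -2.2 -1.  -0.5  0.5
  0.4 -2.   2.6  0.2 -3.5 -0.7]
pull [[463.72114576  43.12397832 112.        ]] hinge [[700.77628084  21.93759281  90.        ]]
tool y angle 1.17994386109085 turn world z -1.2690802766921898
```

>>> arm_command --targets '[0,0,-2,0,0,0.14,0,0,0,-2,0,0,0.14,0,0,0,-2,0,0,0.14,0,0,0,-2,0,0,0.14,0,0,0,-2,0,0,0.14,0]'

```text
t: 1.1
ee_pos: [247.5, 601.0, 313.6]
eef_rot: [-0.0, 0.521, 0.853, 0.0]
wrist_force: [-0.3, 1.1, 0.1]
gripper_width: 1.001
```

>>> arm_command --targets '[0,0,0,0,0,0.14,0,0,0,0,0,0,0.14,0,0,0,0,0,0,0.14,0,0,0,0,0,0,0.149,0,0,0,0,0,0,0,0]'

```text
t: 1.6
ee_pos: [247.4, 601.0, 312.6]
eef_rot: [0.0, 0.738, 0.675, 0.0]
wrist_force: [-0.5, 0.8, 0.8]
gripper_width: 1.004
```

```bash
cat > go.py <<'E'
from h import *
import sys
s,r=st()
g=np.array(eval(sys.argv[1]),float)
print('t',round(s['t'],2),'pos',s['ee_pos'].round(1),'q',s['q'].round(2),'F',s['wrist_force'].round(1),'w',round(s['gripper_width'],3))
M=r.as_matrix();c=np.array([np.cos(-.0891),np.sin(-.0891),0])
print('yaw err about tool z (turn needed)',np.round(np.arctan2(M[:,0]@c,M[:,1]@c)*-1,4),'z',M[:,2].round(3))
print('shift cm in tool',(M.T@(g-s['ee_pos'])/10).round(2))
E
python3 go.py "[620.7,-10.2,270]"
```

```text
t 1.6 pos [247.4 601.  312.6] q [-1.44  0.57  0.39  1.39 -0.22  1.23 -1.13] F [-0.5  0.8  0.8] w 1.004
yaw err about tool z (turn needed) -0.0002 z [ 0. -0. -1.]
shift cm in tool [-57.55  42.63   4.29]
```

>>> arm_command --targets '[-1.5,1.1,0,0,0,0,0,-3,2.2,0,0,0,0,0,-3,2.2,0,0,0,0,0,-3,2.2,0,0,0,0,0,-3,2.2,0,0,0,0,0]'

```text
t: 2.1
ee_pos: [334.8, 456.4, 312.9]
eef_rot: [-0.0, 0.736, 0.677, 0.0]
wrist_force: [-0.3, 0.0, 0.3]
gripper_width: 0.997
```

>>> arm_command --targets '[-3,2.2,0,0,0,0,0,-3,2.2,0,0,0,0,0,-3,2.2,0,0,0,0,0,-3,2.2,0,0,0,0,0,-3,2.2,0,0,0,0,0]'

```text
t: 2.6
ee_pos: [431.0, 297.3, 313.0]
eef_rot: [-0.0, 0.736, 0.677, 0.0]
wrist_force: [-0.1, -0.3, 0.4]
gripper_width: 0.996
```

>>> arm_command --targets '[-3,2.2,0,0,0,0,0,-3,2.2,0,0,0,0,0,-3,2.2,0,0,0,0,0,-3,2.2,0,0,0,0,0,-3,2.2,0,0,0,0,0]'

```text
t: 3.1
ee_pos: [527.3, 138.1, 312.9]
eef_rot: [-0.0, 0.736, 0.677, 0.0]
wrist_force: [0.8, -0.4, -0.6]
gripper_width: 1.003
```

>>> arm_command --targets '[-3,2.2,0,0,0,0,0,-3,2.2,0,0,0,0,0,-3,2.2,0,0,0,0,0,-1.5,1.1,0,0,0,0,0,0,0,0,0,0,0,0]'

```text
t: 3.6
ee_pos: [595.0, 23.9, 312.7]
eef_rot: [0.001, 0.739, 0.674, -0.0]
wrist_force: [-0.4, 0.3, -0.1]
gripper_width: 0.999
```

```bash
python3 go.py "[620.7,-10.2,270]"
```

```text
t 3.6 pos [595.   23.9 312.7] q [-0.4   0.49  0.5   1.55 -0.25  1.16  0.05] F [-0.4  0.3 -0.1] w 0.999
yaw err about tool z (turn needed) -0.0019 z [ 0.001 -0.002 -1.   ]
shift cm in tool [-3.16  2.86  4.28]
```

>>> arm_command --targets '[-1.6,1.4,0,0,0,0,0,-1.6,1.4,0,0,0,0,0,0,0,2,0,0,0,0,0,0,2,0,0,0,0,0,0,0,0,0,0,0]'

```text
t: 4.1
ee_pos: [616.9, -4.6, 270.1]
eef_rot: [-0.002, 0.737, 0.676, -0.002]
wrist_force: [-0.8, 0.8, -0.1]
gripper_width: 0.996
```

```bash
python3 - <<'E'
from h import *
save('scene','s1.png');save('top','t1.png')
im=cv2.imread('pics/scene1.png') if 0 else cv2.imread('pics/s1.png')
cv2.imwrite('pics/s1z.png',cv2.resize(im[100:300,250:450],None,fx=3,fy=3))
E
python3 go.py "[620.7,-10.2,159]"
```

```text
t 4.2 pos [618.9  -5.3 272.9] q [-0.32  0.56  0.48  1.54 -0.28  1.11  0.13] F [-0.1  0.   0.9] w 0.999
yaw err about tool z (turn needed) 0.0028 z [-0.001  0.001 -1.   ]
shift cm in tool [-0.48  0.23 11.39]
```

View pics/s1z.png

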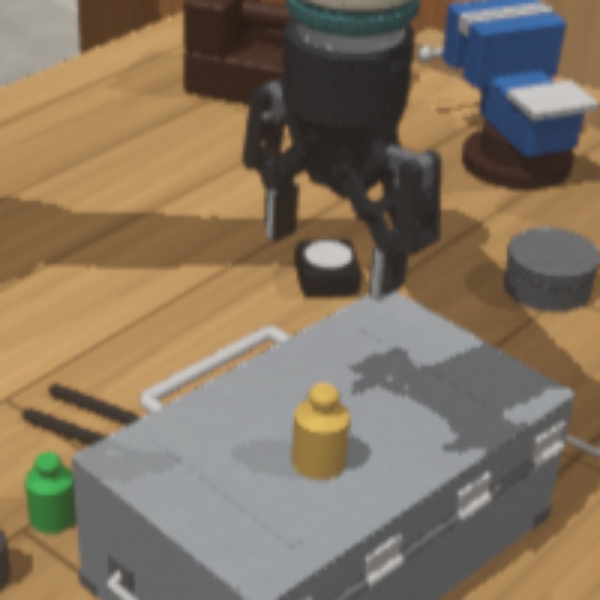

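The fingers are open above the weight, which is at (320,435) in the zoom and undisturbed. I'll go down.

>>> arm_command --targets '[-0.5,0.2,2,0,0,0,0,0,0,2,0,0,0,0,0,0,2,0,0,0,0,0,0,2,0,0,0,0,0,0,0,0,0,0,0]'

```text
t: 4.7
ee_pos: [619.4, -10.6, 191.5]
eef_rot: [-0.001, 0.737, 0.676, -0.001]
wrist_force: [-0.3, 1.1, -0.1]
gripper_width: 1.0
```

```bash
python3 go.py "[620.7,-10.2,159]"
```

```text
t 4.7 pos [619.4 -10.6 191.5] q [-0.29  0.65  0.44  1.64 -0.32  0.94  0.18] F [-0.3  1.1 -0.1] w 1.0
yaw err about tool z (turn needed) 0.0018 z [-0.003  0.001 -1.   ]
shift cm in tool [0.05 0.13 3.25]
```

>>> arm_command --targets '[0,0,1.5,0,0,0,0,0,0,1.5,0,0,0,0,0,0,0.2,0,0,0,0,0,0,0,0,0,0,0,0,0,0,0,0,0,0]'

```text
t: 5.2
ee_pos: [621.6, -11.5, 162.3]
eef_rot: [0.001, 0.738, 0.675, 0.001]
wrist_force: [0.3, 0.1, -0.0]
gripper_width: 1.002
```

```bash
python3 - <<'E'
from h import *
im=save('scene','s2.png')[:,:,::-1]
cv2.imwrite('pics/s2z.png',cv2.resize(im[150:300,280:430],None,fx=4,fy=4))
E
python3 go.py "[620.7,-10.2,159]"
```

```text
t 5.25 pos [621.5 -11.6 162.1] q [-0.28  0.68  0.43  1.66 -0.35  0.87  0.2 ] F [-0.6  0.   0.6] w 0.999
yaw err about tool z (turn needed) 0.0004 z [ 0.002  0.    -1.   ]
shift cm in tool [ 0.13 -0.1   0.31]
```

View pics/s2z.png

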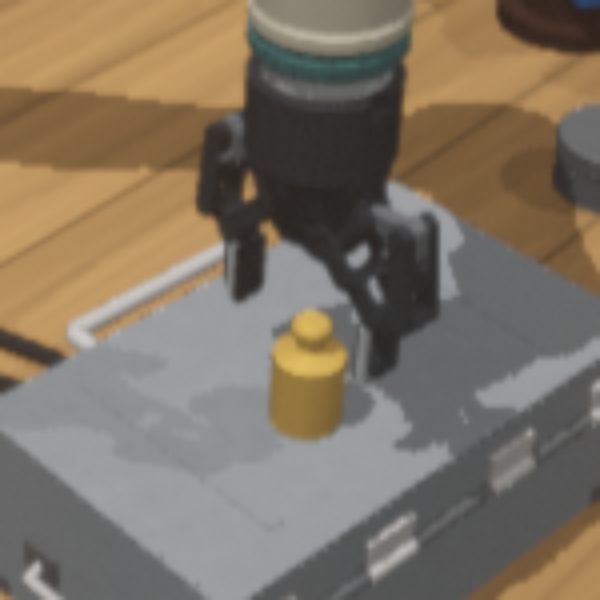

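Run:
```python
from h import *
s,r=st();p=s['ee_pos'];M=r.as_matrix()
for n,X in dict(tcp=p,open1=p+M@[0,42,-13+14],open2=p+M@[0,-42,1],weightc=np.array([620.7,-10.2,169]),foot=np.array([620.7,-10.2,135]),top=np.array([620.7,-10.2,203])).items():
    print(n,((proj('scene',X)[0]-[280,150])*4).round(),proj('top',X)[0].round(1))
im=save('top','t2.png')[:,:,::-1]
cv2.imwrite('pics/t2z.png',cv2.resize(im[150:300,230:400],None,fx=4,fy=4))
```

```text
tcp [302. 378.] [316.4 209.1]
open1 [359. 418.] [317.6 194.7]
open2 [247. 342.] [315.1 223.8]
weightc [303. 366.] [315.9 208.9]
foot [299. 414.] [315.9 211.3]
top [307. 316.] [315.8 206.4]
```

View pics/t2z.png

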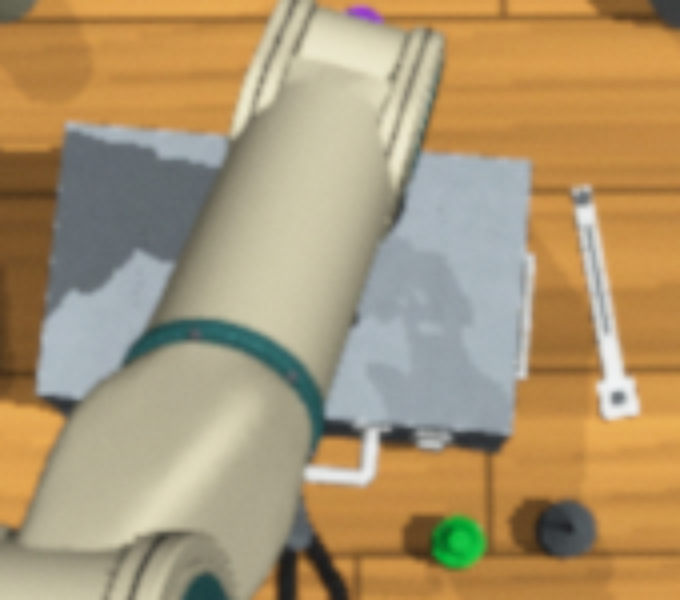

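Run:
```python
from h import *
s,r=st();p=s['ee_pos'];M=r.as_matrix()
im=cv2.imread('pics/s2.png');z=cv2.resize(im[130:280,280:430],None,fx=5,fy=5,interpolation=cv2.INTER_CUBIC)[:600]
def mk(X,c):
    u=(proj('scene',X)[0]-[280,130])*5;cv2.circle(z,tuple(int(a) for a in u),4,c,-1)
for k in (14,0,-13,-30,-59):
    for y in (42,57,-42,-57): mk(p+M@[0,y,k],(0,0,255) if abs(y)==42 else (255,0,0))
    mk(p+M@[0,0,k],(0,255,0))
cv2.imwrite('pics/s2m.png',z)
```

```text
(no output)
```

View pics/s2m.png

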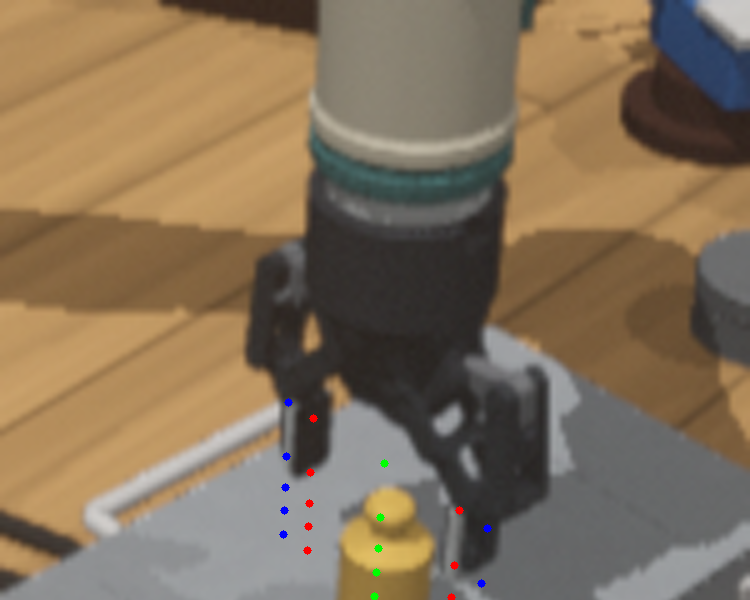

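Run:
```python
from h import *
p=np.array([247.57,601,212.75]);y=np.array([.381,.925,0])
for c,(a,b,w,h),n in (('scene',(340,0,100,110),'a'),('top',(20,310,120,90),'b')):
    im=cv2.imread(f'pics/{c}0.png');z=cv2.resize(im[b:b+h,a:a+w],None,fx=5,fy=5,interpolation=cv2.INTER_CUBIC)
    for k in (14,0,-13,-30,-59):
        for o in (42,57,-42,-57,0):
            u=(proj(c,p+y*o+[0,0,-k])[0]-[a,b])*5;cv2.circle(z,tuple(int(t) for t in u),3,(0,255,0) if o==0 else ((0,0,255) if abs(o)==42 else (255,0,0)),-1)
    cv2.imwrite(f'pics/st_{n}.png',z)
```

```text
(no output)
```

View pics/st_a.png

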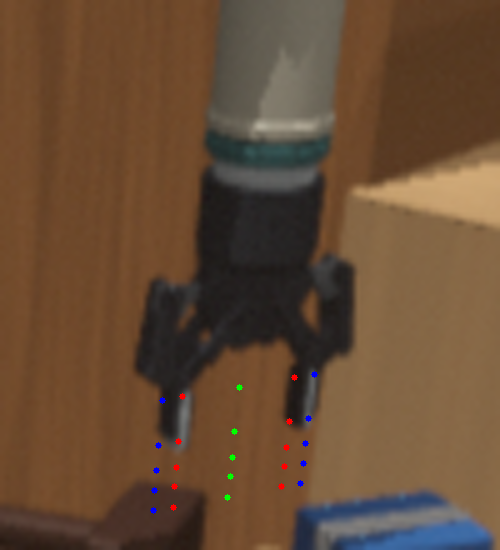

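View pics/st_b.png

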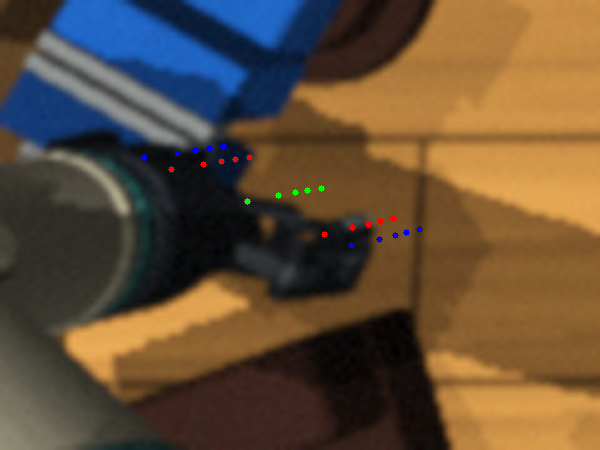

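Projecting the reported TCP into both pictures puts the fingertips about 29 mm lower than they appear, and the start pictures show the same. Side to side it agrees. I'll go down in small steps, checking by sight and force.

>>> arm_command --targets '[0.1,-0.1,0.5,0,0,0,0,0,0,0.5,0,0,0,0,0,0,0.5,0,0,0,0,0,0,0,0,0,0,0]'

```text
t: 5.7
ee_pos: [618.9, -10.4, 144.6]
eef_rot: [-0.001, 0.738, 0.675, -0.001]
wrist_force: [0.2, -0.1, 0.7]
gripper_width: 0.999
```

```bash
cat > mark.py <<'E'
from h import *
import sys
n=sys.argv[1];a,b,w,h,f=eval(sys.argv[2]);c=sys.argv[3] if len(sys.argv)>3 else 'scene'
im=save(c,n+'r.png')[:,:,::-1]
s,r=st();p=s['ee_pos'];M=r.as_matrix();print(s['t'],p.round(1),s['wrist_force'].round(1),s['gripper_width'])
z=cv2.resize(im[b:b+h,a:a+w],None,fx=f,fy=f,interpolation=cv2.INTER_CUBIC)
for k in (0,-30):
    for o in (42,-42,0):
        u=(proj(c,p+M@[0,o,k])[0]-[a,b])*f;cv2.circle(z,tuple(int(t) for t in u),3,(0,255,0) if k==0 else (0,0,255),-1)
cv2.imwrite(f'pics/{n}.png',z)
E
python3 mark.py d1 "(290,170,130,100,5)"
```

```text
5.75 [619.2 -10.5 145. ] [ 0.2  0.2 -0. ] 1.0025026940064838
```

View pics/d1.png

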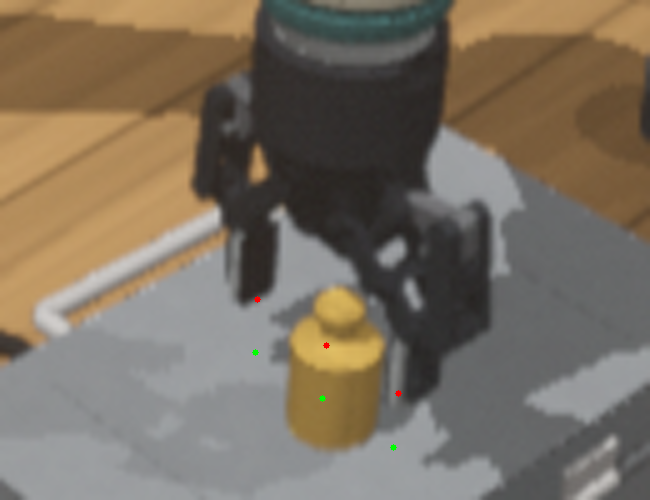

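Run:
```python
from h import *
print('base',proj('top',[0,0,0]),proj('scene',[0,0,0]))
im=cv2.imread('pics/top0.png')[335:385,40:115].astype(float);z=cv2.resize(np.clip(im*2.2,0,255).astype(np.uint8),None,fx=10,fy=10,interpolation=cv2.INTER_CUBIC)
cv2.imwrite('pics/tb.png',z)
im=cv2.imread('pics/scene0.png')[50:110,360:420].astype(float);z=cv2.resize(np.clip(im*2.2,0,255).astype(np.uint8),None,fx=9,fy=9,interpolation=cv2.INTER_CUBIC)
cv2.imwrite('pics/sb.png',z)
im=cv2.imread('pics/top0.png')[380:480,260:370];z=cv2.resize(im,None,fx=5,fy=5);cv2.imwrite('pics/bb.png',z)
```

```text
base [[314.1706584  425.13140415]] [[201.14532209 194.17715281]]
```

View pics/tb.png

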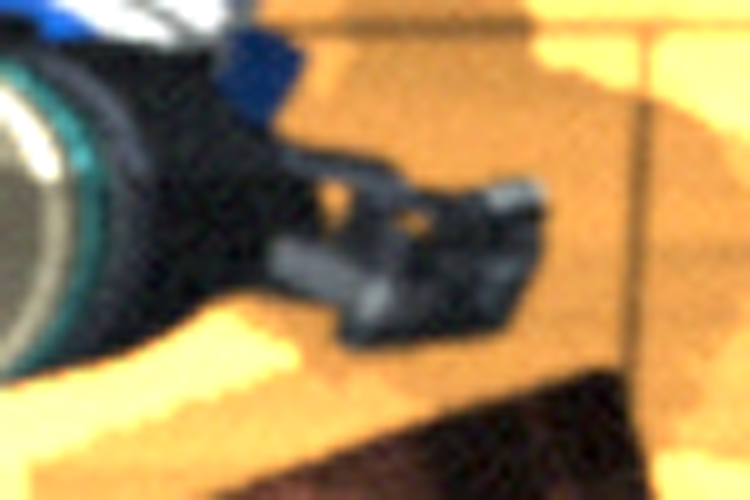

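View pics/sb.png

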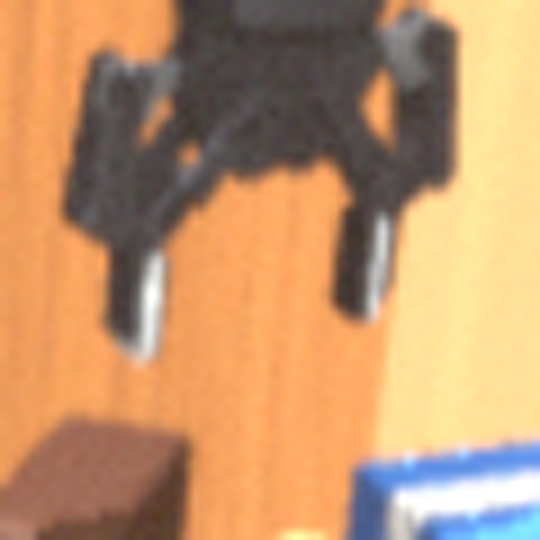

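View pics/bb.png

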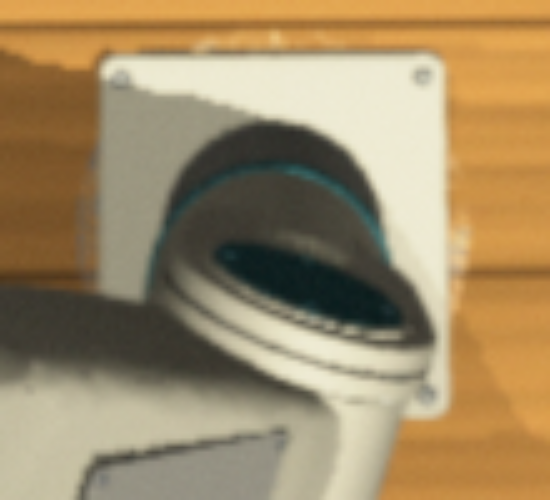

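Run:
```python
from h import *
p=np.array([247.57,601,212.75]);y=np.array([.381,.925,0]);x=np.array([-.925,.381,0])
for o in ([('scene',375.9,89.4),('top',93.5,354)],[('scene',374.5,89),('top',93,355.5)],[('scene',373,88),('top',92,364)]):
    X=tri(o);d=X-p;print(X.round(1),[(proj(c,X)-[u,v]).round(1).tolist() for c,u,v in o],'tool',(d@x).round(1),(d@y).round(1),(-d[2]).round(1))
for o in (42,-42):print(proj('scene',p+y*o),proj('top',p+y*o))
```

```text
[235.8 556.  241.8] [[[-0.3, 0.1]], [[-0.2, -0.2]]] tool -6.3 -46.1 -29.0
[231.4 556.1 242.1] [[[0.1, -0.0]], [[0.1, 0.1]]] tool -2.2 -47.7 -29.4
[213.7 563.2 237.8] [[[-1.5, 0.3]], [[-1.4, -1.4]]] tool 16.9 -47.8 -25.1
[[396.82368043  93.30500511]] [[ 67.02479461 341.93879788]]
[[374.98312655  97.32208403]] [[ 96.14069244 354.30829065]]
```

Triangulated tip B comes out 29 mm behind the reported TCP, with little sideways offset, so the offset is along the tool. I'll plan from the seen tips, taking the open tip as TCP z + 29.

>>> arm_command --targets '[0,0.1,0.5,0,0,0,0,0,0,0.5,0,0,0,0,0,0,0.5,0,0,0,0,0,0,0.4,0,0,0,0,0,0,0,0,0,0,0]'

```text
t: 6.25
ee_pos: [620.1, -10.5, 125.9]
eef_rot: [-0.001, 0.738, 0.675, -0.001]
wrist_force: [-0.2, -0.9, -1.2]
gripper_width: 0.999
```

```bash
python3 mark.py d2 "(290,170,130,100,5)"
```

```text
6.3 [620.4 -10.6 126.3] [ 0.6  0.9 -0.4] 0.9974664383626446
```

View pics/d2.png

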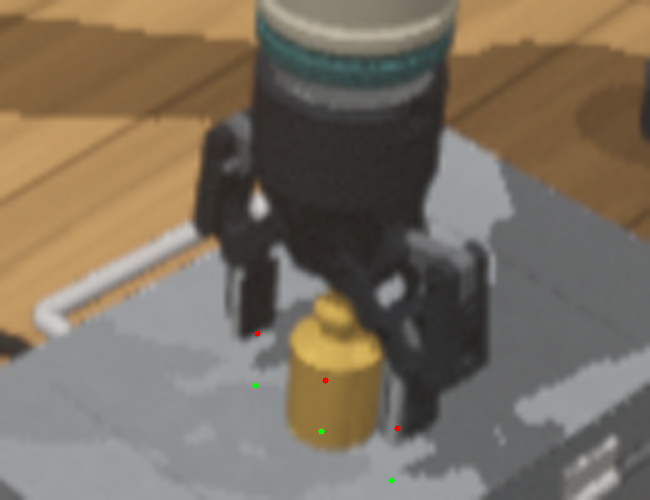

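The tips now straddle the lower half of the weight's body, with no contact force. Closing.

>>> arm_command --targets '[0,0,0,0,0,0,0.3,0,0,0,0,0,0,0.5,0,0,0,0,0,0,0.7,0,0,0,0,0,0,0.8,0,0,0,0,0,0,0.8]'

```text
t: 6.8
ee_pos: [622.0, -10.7, 127.6]
eef_rot: [0.001, 0.738, 0.675, 0.001]
wrist_force: [2.4, -0.1, 4.3]
gripper_width: 0.456
```

>>> arm_command --targets '[0,0,0,0,0,0,0.8,0,0,0,0,0,0,0.8,0,0,0,0,0,0,0.8]'

```text
t: 7.1
ee_pos: [621.9, -10.7, 127.5]
eef_rot: [0.001, 0.738, 0.675, 0.001]
wrist_force: [2.2, 0.2, 5.1]
gripper_width: 0.453
```

```bash
python3 mark.py d3 "(290,170,130,100,5)"
```

```text
7.15 [622.  -10.7 127.5] [ 2.1 -0.2  5.2] 0.4530394492667389
```

View pics/d3.png

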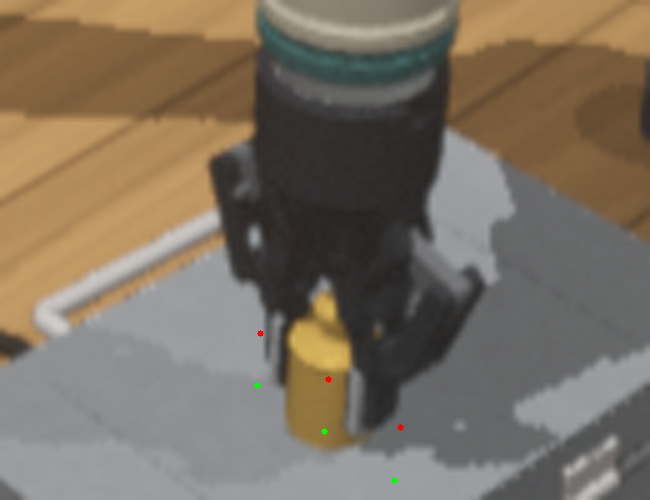

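Gripped: the opening is 0.453, about 39 mm, which matches the 40 mm body. Lifting.

>>> arm_command --targets '[0,0,-0.5,0,0,0,0.8,0,0,-1,0,0,0,0.8,0,0,-2,0,0,0,0.8,0,0,-2,0,0,0,0.8,0,0,-2,0,0,0,0.8]'

```text
t: 7.65
ee_pos: [619.0, -10.4, 201.6]
eef_rot: [-0.001, 0.738, 0.675, -0.001]
wrist_force: [0.1, 0.4, -6.5]
gripper_width: 0.451
```

>>> arm_command --targets '[0,0,-2,0,0,0,0.8,0,0,0,0,0,0,0.8]'

```text
t: 7.85
ee_pos: [621.5, -10.8, 223.9]
eef_rot: [0.001, 0.738, 0.675, 0.001]
wrist_force: [1.1, 0.0, -5.5]
gripper_width: 0.455
```

```bash
python3 mark.py d4 "(270,100,160,120,5)"; python3 go.py "[537,-360,222]"
```

```text
7.9 [620.6 -10.6 222.2] [-0.7 -0.1 -5.9] 0.45162067606947187
t 7.9 pos [620.6 -10.6 222.2] q [-0.3   0.61  0.46  1.6  -0.31  1.    0.16] F [-0.7 -0.1 -5.9] w 0.452
yaw err about tool z (turn needed) 0.0 z [ 0.001  0.    -1.   ]
shift cm in tool [-3.554e+01 -5.220e+00  1.000e-02]
```

View pics/d4.png

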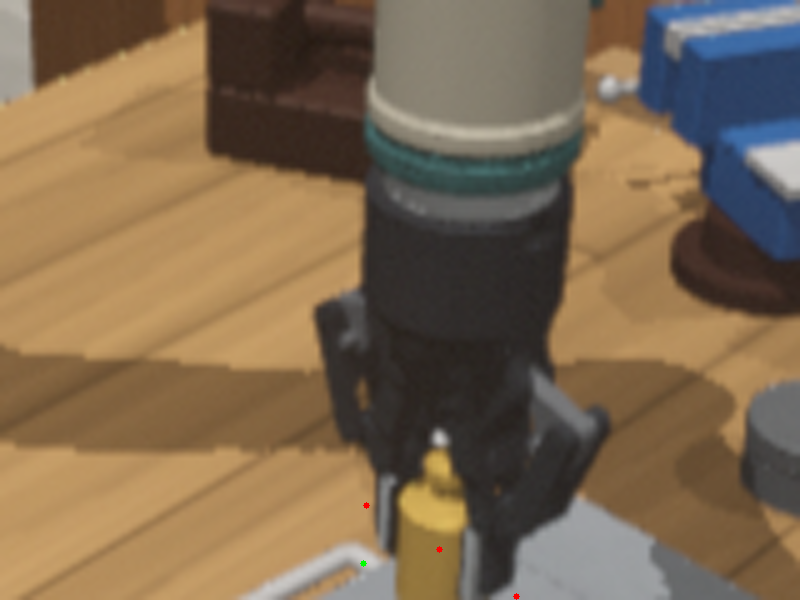

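>>> arm_command --targets '[-1.5,-0.2,0,0,0,0,0.8,-3,-0.4,0,0,0,0,0.8,-3,-0.4,0,0,0,0,0.8,-3,-0.4,0,0,0,0,0.8,-3,-0.5,0,0,0,0,0.8]'

```text
t: 8.4
ee_pos: [587.5, -145.6, 219.9]
eef_rot: [-0.001, 0.738, 0.675, -0.001]
wrist_force: [0.4, -0.3, -5.0]
gripper_width: 0.453
```

>>> arm_command --targets '[-3,-0.5,0,0,0,0,0.8,-3,-0.5,0,0,0,0,0.8,-3,-0.5,0,0,0,0,0.8,-3,-0.5,0,0,0,0,0.8,-3,-0.5,0,0,0,0,0.8]'

```text
t: 8.9
ee_pos: [548.9, -292.3, 219.8]
eef_rot: [-0.002, 0.738, 0.674, -0.001]
wrist_force: [0.3, 0.2, -5.0]
gripper_width: 0.454
```

>>> arm_command --targets '[-3,-0.4,2,0,0,0,0.8,-2.5,-0.4,3,0,0,0,0.8,-1.5,0,3,0,0,0,0.8,0,0,3,0,0,0,0.8,0,0,2,0,0,0,0.8]'

```text
t: 9.4
ee_pos: [533.3, -360.0, 87.5]
eef_rot: [-0.003, 0.739, 0.674, -0.001]
wrist_force: [0.1, 1.7, -5.9]
gripper_width: 0.455
```

```bash
python3 mark.py d5 "(160,190,200,150,4)"; python3 go.py "[537,-360,-7.5]"
```

```text
9.45 [ 532.1 -358.2   84.7] [-0.   0.6 -8.7] 0.45305748343682245
t 9.45 pos [ 532.1 -358.2   84.7] q [ 0.33  0.8   0.37  1.65 -0.38  0.78  0.79] F [-0.   0.6 -8.7] w 0.453
yaw err about tool z (turn needed) -0.0018 z [-0.01   0.006 -1.   ]
shift cm in tool [-0.18  0.6   9.21]
```

View pics/d5.png

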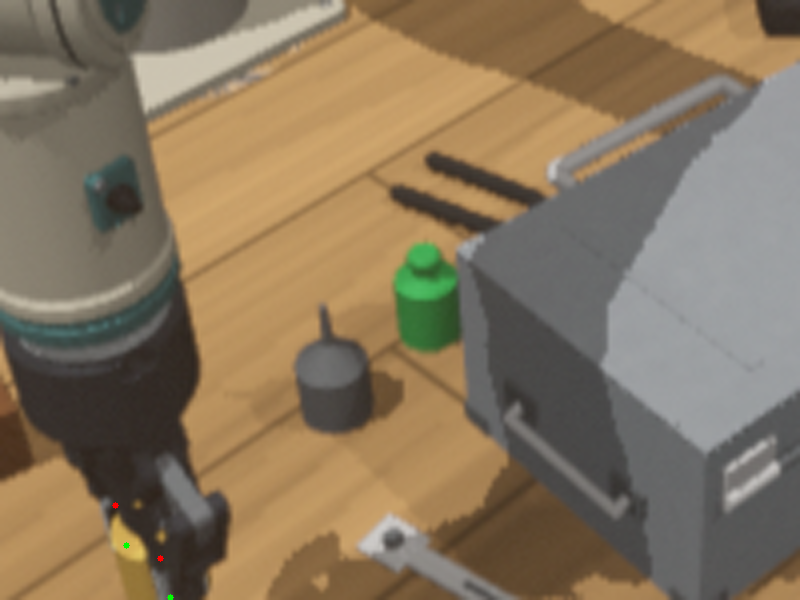

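>>> arm_command --targets '[0,0,2,0,0,0,0.8,0,0,2,0,0,0,0.8,0,0,2,0,0,0,0.8,0,0,1,0,0,0,0.8,0,0,0,0,0,0,0.8]'

```text
t: 9.95
ee_pos: [535.4, -359.0, 19.9]
eef_rot: [-0.002, 0.738, 0.675, -0.001]
wrist_force: [0.1, 1.4, -4.7]
gripper_width: 0.45
```

>>> arm_command --targets '[0,0,0,0,0,0,0.8,0,0,0,0,0,0,0.8]'

```text
t: 10.15
ee_pos: [537.9, -360.3, 22.9]
eef_rot: [0.001, 0.738, 0.675, 0.0]
wrist_force: [-0.4, 0.3, -5.5]
gripper_width: 0.451
```

```bash
python3 mark.py d6 "(130,230,160,120,5)"; python3 go.py "[532,-359,-7.5]"
```

```text
10.2 [ 538.  -360.3   22.9] [ 0.6  0.2 -5. ] 0.45445130287638547
t 10.2 pos [ 538.  -360.3   22.9] q [ 0.36  0.89  0.33  1.67 -0.42  0.66  0.82] F [ 0.6  0.2 -5. ] w 0.454
yaw err about tool z (turn needed) 0.0001 z [ 0.002 -0.001 -1.   ]
shift cm in tool [ 0.08 -0.61  3.04]
```

View pics/d6.png

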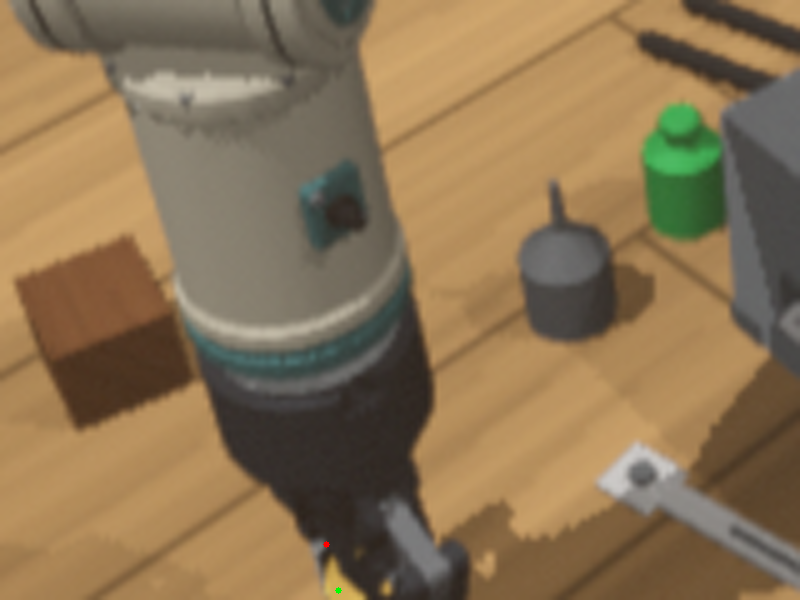

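>>> arm_command --targets '[0,0,0.7,0,0,0,0.8,0,0,0.7,0,0,0,0.8,0,0,0.7,0,0,0,0.8,0,0,0.3,0,0,0,0.8,0,0,0,0,0,0,0.8]'

```text
t: 10.7
ee_pos: [536.7, -359.1, -3.3]
eef_rot: [-0.001, 0.738, 0.675, -0.0]
wrist_force: [0.0, -0.5, -5.7]
gripper_width: 0.452
```

>>> arm_command --targets '[0,0,0.1,0,0,0,0.8,0,0,0.1,0,0,0,0.8,0,0,0.1,0,0,0,0.8,0,0,0,0,0,0,0.8]'

```text
t: 11.1
ee_pos: [537.3, -359.5, -5.3]
eef_rot: [-0.0, 0.738, 0.675, 0.0]
wrist_force: [0.5, -0.1, -5.9]
gripper_width: 0.451
```

```bash
python3 mark.py d7 "(130,280,160,120,5)"; python3 go.py "[538,-360,-7.5]"
```

```text
11.15 [ 537.4 -359.5   -5.3] [ 0.3  0.1 -5.8] 0.45369617250286537
t 11.15 pos [ 537.4 -359.5   -5.3] q [ 0.37  0.93  0.31  1.67 -0.43  0.61  0.83] F [ 0.3  0.1 -5.8] w 0.454
yaw err about tool z (turn needed) 0.0001 z [ 0. -0. -1.]
shift cm in tool [-0.04  0.07  0.22]
```

View pics/d7.png

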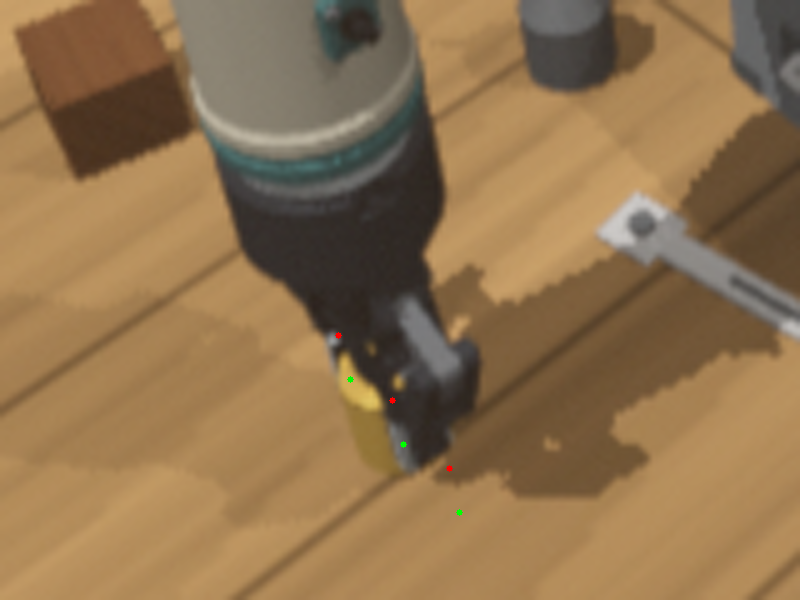

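>>> arm_command --targets '[0,0,0.1,0,0,0,0.8,0,0,0.1,0,0,0,0.8,0,0,0,0,0,0,0.8]'

```text
t: 11.45
ee_pos: [537.3, -359.6, -7.3]
eef_rot: [0.0, 0.738, 0.675, 0.0]
wrist_force: [-0.3, 0.3, -5.8]
gripper_width: 0.451
```

>>> arm_command --targets '[0,0,0.1,0,0,0,0.8,0,0,0,0,0,0,0.8]'

```text
t: 11.65
ee_pos: [537.3, -359.6, -7.4]
eef_rot: [0.0, 0.738, 0.675, 0.0]
wrist_force: [-2.5, 2.4, 3.2]
gripper_width: 0.449
```

The force flipped from −5.8 to +3.2 N, so the weight has touched the bench. Releasing slowly.

>>> arm_command --targets '[0,0,0,0,0,0,0.5,0,0,0,0,0,0,0.4,0,0,0,0,0,0,0.2,0,0,0,0,0,0,0,0,0,0,0,0,0,0]'

```text
t: 12.15
ee_pos: [537.5, -359.7, -8.3]
eef_rot: [0.0, 0.738, 0.675, 0.0]
wrist_force: [0.1, 0.2, -0.7]
gripper_width: 0.997
```

>>> arm_command --targets '[0,0,0,0,0,0,0,0,0,-1,0,0,0,0,0,0,-2,0,0,0,0,0,0,-3,0,0,0,0,0,0,-3,0,0,0,0]'

```text
t: 12.65
ee_pos: [537.1, -359.5, 83.0]
eef_rot: [-0.0, 0.738, 0.675, -0.0]
wrist_force: [0.2, -0.8, -0.5]
gripper_width: 0.996
```

>>> arm_command --targets '[0,0,-3,0,0,0,0,0,0,-4,0,0,0,0,0,0,-4,0,0,0,0,0,0,-4,0,0,0,0,0,0,0,0,0,0,0]'

```text
t: 13.15
ee_pos: [539.9, -362.4, 238.9]
eef_rot: [0.006, 0.738, 0.675, 0.001]
wrist_force: [-0.2, -0.9, 0.8]
gripper_width: 1.001
```

```bash
python3 mark.py d8 "(100,150,320,240,2.5)"; python3 go.py "[463.7,43.1,224]"
```

```text
13.2 [ 538.7 -361.   235.8] [ 0.1 -0.3  0.1] 1.0025184602057862
t 13.2 pos [ 538.7 -361.   235.8] q [ 0.29  0.64  0.45  1.51 -0.3   1.06  0.72] F [ 0.1 -0.3  0.1] w 1.003
yaw err about tool z (turn needed) -0.0001 z [ 0.006 -0.004 -1.   ]
shift cm in tool [ 39.59 -11.08   0.97]
```

View pics/d8.png

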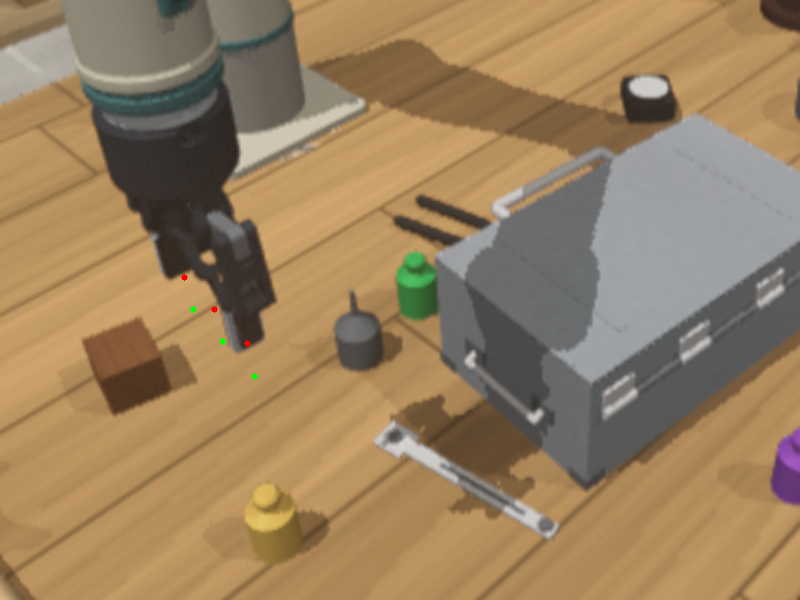

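The weight stands upright on the bench at (272,525) in the zoom, clear of its neighbours. Next I'll check the pull bar model against fresh pictures.

Run:
```python
from h import *
p=[601.17,30.84,-.0891]
c_,s_=np.cos(p[2]),np.sin(p[2])
def W(x,y,z): return [p[0]+c_*x-s_*y,p[1]+s_*x+c_*y,z]
for c,(a,b,w,h,f) in (('scene',(280,190,110,80,7)),('top',(255,240,90,50,8))):
    im=save(c,c+'9.png')[:,:,::-1];z=cv2.resize(im[b:b+h,a:a+w],None,fx=f,fy=f,interpolation=cv2.INTER_CUBIC)
    for y in np.linspace(-60,60,7):
        u=(proj(c,W(-138,y,112))[0]-[a,b]+.5)*f;cv2.circle(z,tuple(int(t) for t in u),2,(0,0,255),-1)
    cv2.imwrite(f'pics/{c}9z.png',z)
    print(cams.mark_of(c,'lid_pull')[:2])
```

```text
[{'at': [220.7, 318.1], 'p': 0.63}, {'at': [342.8, 283.7], 'p': 0.29}]
[{'at': [267.9, 295.9], 'p': 0.82}, {'at': [262.2, 484.5], 'p': 0.56}]
```

View pics/scene9z.png

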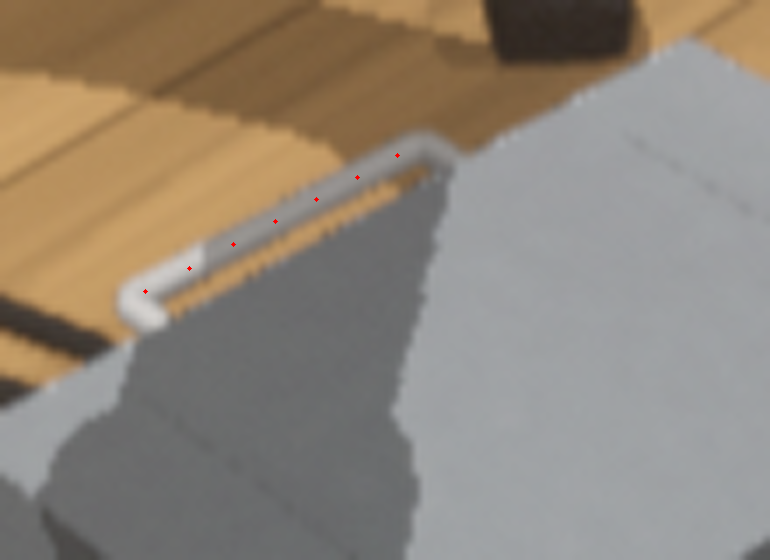

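View pics/top9z.png

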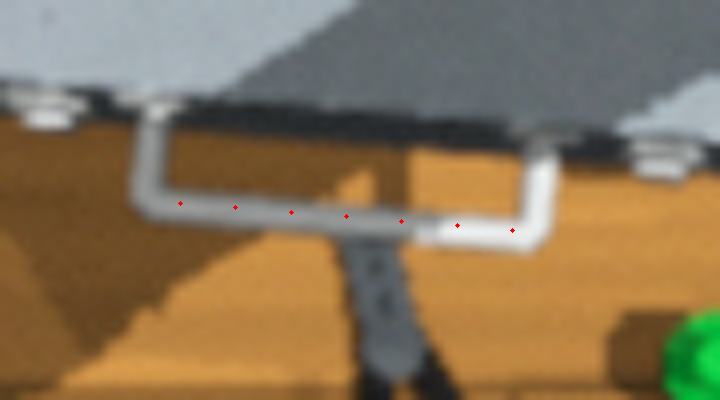

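The bar model lies on the bar in both pictures. Moving above the pull with the fingers partly closed.

>>> arm_command --targets '[1.5,-0.4,0,0,0,0,0.65,3,-0.8,0,0,0,0,0.65,3,-0.8,0,0,0,0,0.65,3,-0.8,0,0,0,0,0.65,3,-0.8,0,0,0,0,0.65]'

```text
t: 13.9
ee_pos: [512.3, -220.3, 230.3]
eef_rot: [-0.001, 0.738, 0.675, -0.001]
wrist_force: [-0.0, 1.2, 0.5]
gripper_width: 0.351
```

>>> arm_command --targets '[3,-0.9,0,0,0,0,0.65,3,-0.9,0,0,0,0,0.65,3,-0.9,0,0,0,0,0.65,3,-0.9,0,0,0,0,0.65,3,-0.9,0,0,0,0,0.65]'

```text
t: 14.4
ee_pos: [480.8, -67.1, 230.6]
eef_rot: [-0.001, 0.738, 0.675, -0.001]
wrist_force: [0.8, 0.1, 0.3]
gripper_width: 0.35
```

>>> arm_command --targets '[3,-0.9,0,0,0,0,0.65,3,-0.9,0,0,0,0,0.65,3,-0.9,0,0,0,0,0.65,1.1,-0.3,0,0,0,0,0.65,0,0,0,0,0,0,0.65]'

```text
t: 14.9
ee_pos: [460.3, 36.3, 230.9]
eef_rot: [-0.001, 0.737, 0.676, -0.001]
wrist_force: [-0.0, 0.3, -0.2]
gripper_width: 0.349
```

>>> arm_command --targets '[0,0,0,0,0,0,0.65,0,0,0,0,0,0,0.65]'

```text
t: 15.1
ee_pos: [461.3, 33.0, 231.6]
eef_rot: [0.0, 0.739, 0.674, -0.0]
wrist_force: [0.6, -0.3, 0.4]
gripper_width: 0.349
```

```bash
python3 mark.py e1 "(250,120,160,120,5)"; python3 go.py "[463,43.3,72]"
```

```text
15.15 [461.3  33.1 231.7] [-0.4 -0.4 -0.6] 0.35216438339300754
t 15.15 pos [461.3  33.1 231.7] q [-0.48  0.37  0.48  2.   -0.23  0.82  0.03] F [-0.4 -0.4 -0.6] w 0.352
yaw err about tool z (turn needed) -0.0026 z [ 0.    -0.001 -1.   ]
shift cm in tool [ 1.04  0.07 15.96]
```

View pics/e1.png

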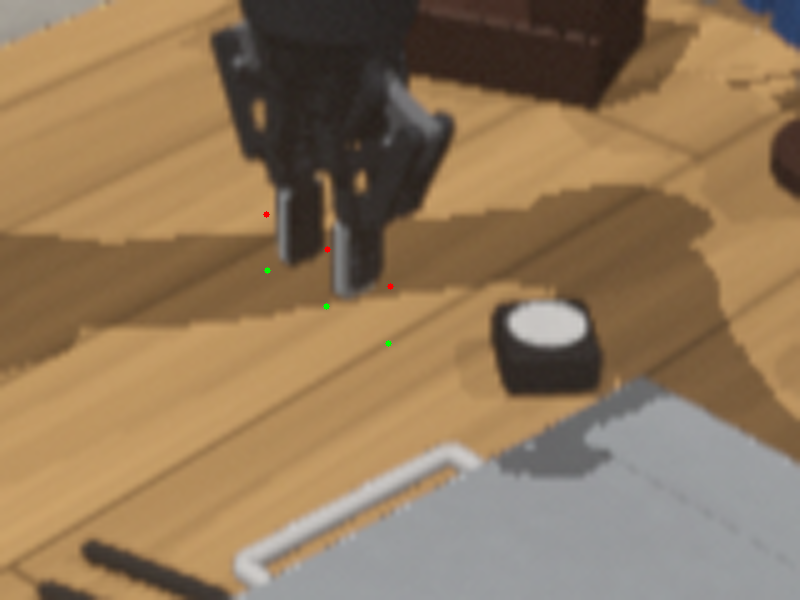

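The seen tips are now at TCP + 15 mm, so I'm aiming for TCP z ≈ 80.

>>> arm_command --targets '[1.0,0.1,2,0,0,0,0.65,0,0,3,0,0,0,0.65,0,0,2,0,0,0,0.65,0,0,1,0,0,0,0.65,0,0,0,0,0,0,0.65]'

```text
t: 15.65
ee_pos: [462.4, 43.6, 150.8]
eef_rot: [-0.0, 0.738, 0.674, -0.001]
wrist_force: [-0.3, -1.2, 0.7]
gripper_width: 0.35
```

>>> arm_command --targets '[0,0,0,0,0,0,0.65,0,0,0,0,0,0,0.65]'

```text
t: 15.85
ee_pos: [463.9, 44.4, 152.6]
eef_rot: [0.001, 0.738, 0.675, 0.001]
wrist_force: [0.3, -0.2, 0.0]
gripper_width: 0.352
```

```bash
python3 mark.py e2 "(260,130,130,100,6)"; python3 go.py "[463,43.3,80]"
```

```text
15.9 [463.8  44.6 152.6] [ 0.6 -0.7  0.6] 0.3562556278144206
t 15.9 pos [463.8  44.6 152.6] q [-0.44  0.49  0.4   2.09 -0.32  0.62  0.1 ] F [ 0.6 -0.7  0.6] w 0.356
yaw err about tool z (turn needed) -0.0002 z [ 0.002  0.    -1.   ]
shift cm in tool [-0.14 -0.08  7.26]
```

View pics/e2.png

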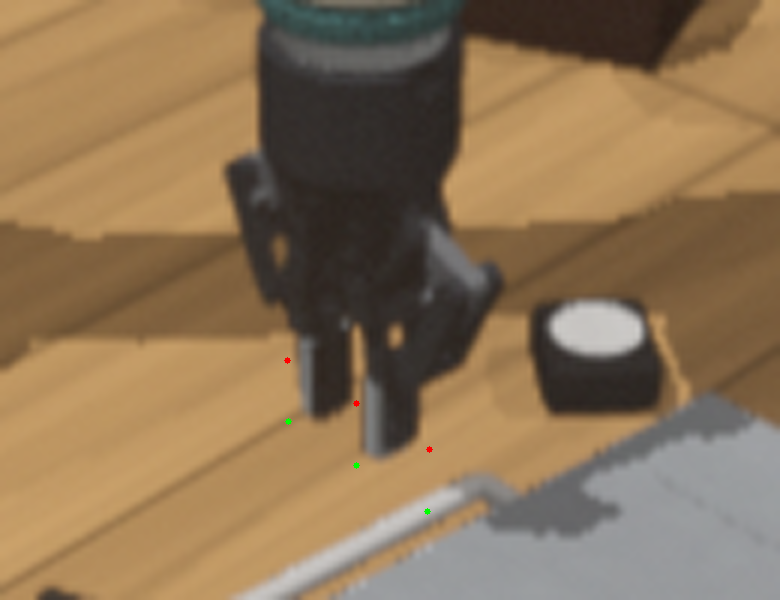

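>>> arm_command --targets '[-0.1,-0.1,1.5,0,0,0,0.65,0,0,1.5,0,0,0,0.65,0,0,1,0,0,0,0.65,0,0,0,0,0,0,0.65,0,0,0,0,0,0,0.65]'

```text
t: 16.4
ee_pos: [462.2, 43.7, 112.1]
eef_rot: [0.0, 0.738, 0.675, 0.0]
wrist_force: [0.7, -0.5, -0.1]
gripper_width: 0.35
```

```bash
python3 mark.py e3 "(270,170,110,80,7)"; python3 go.py "[463,43.3,80]"
```

```text
16.45 [462.4  43.7 112.2] [-0.8  0.2 -0.5] 0.34948920437524134
t 16.45 pos [462.4  43.7 112.2] q [-0.39  0.56  0.35  2.13 -0.37  0.51  0.14] F [-0.8  0.2 -0.5] w 0.349
yaw err about tool z (turn needed) -0.0 z [ 0.001  0.    -1.   ]
shift cm in tool [-0.04  0.06  3.22]
```

View pics/e3.png

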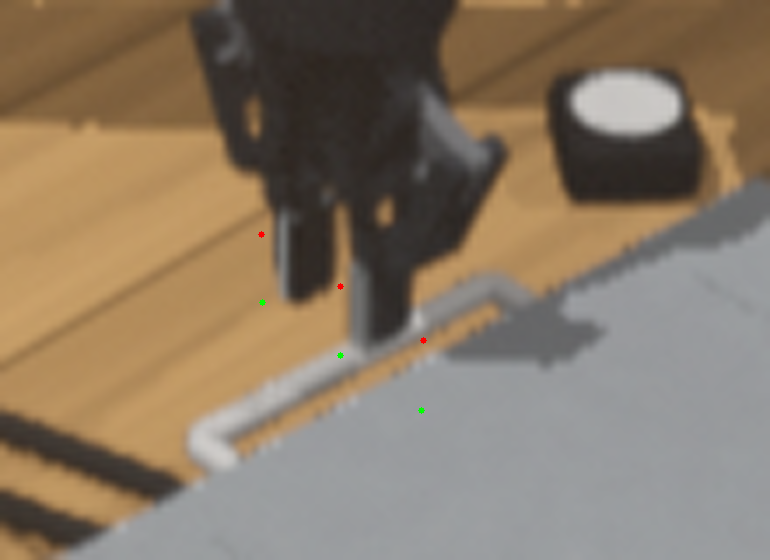

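The rear finger at (385,320) lines up to drop into the gap behind the bar. Lowering gently while watching force.

>>> arm_command --targets '[0,0.1,0.4,0,0,0,0.65,0,0,0.4,0,0,0,0.65,0,0,0.4,0,0,0,0.65,0,0,0.3,0,0,0,0.65,0,0,0,0,0,0,0.65]'

```text
t: 16.95
ee_pos: [462.5, 43.6, 96.2]
eef_rot: [-0.0, 0.738, 0.675, -0.0]
wrist_force: [0.8, -1.5, -0.4]
gripper_width: 0.347
```

>>> arm_command --targets '[0,0,0.4,0,0,0,0.65,0,0,0.5,0,0,0,0.65,0,0,0.5,0,0,0,0.65,0,0,0.3,0,0,0,0.65,0,0,0,0,0,0,0.65]'

```text
t: 17.45
ee_pos: [462.5, 43.6, 79.2]
eef_rot: [-0.0, 0.738, 0.675, -0.0]
wrist_force: [-0.3, 0.4, -0.6]
gripper_width: 0.352
```

```bash
python3 mark.py e4 "(270,170,110,80,7)"; python3 go.py "[463,43.3,80]"
```

```text
17.5 [462.7  43.6  79.4] [0.3 0.1 0.1] 0.35074582667391846
t 17.5 pos [462.7  43.6  79.4] q [-0.36  0.62  0.29  2.15 -0.41  0.43  0.18] F [0.3 0.1 0.1] w 0.351
yaw err about tool z (turn needed) -0.0 z [-0.001 -0.    -1.   ]
shift cm in tool [-0.03  0.03 -0.06]
```

View pics/e4.png

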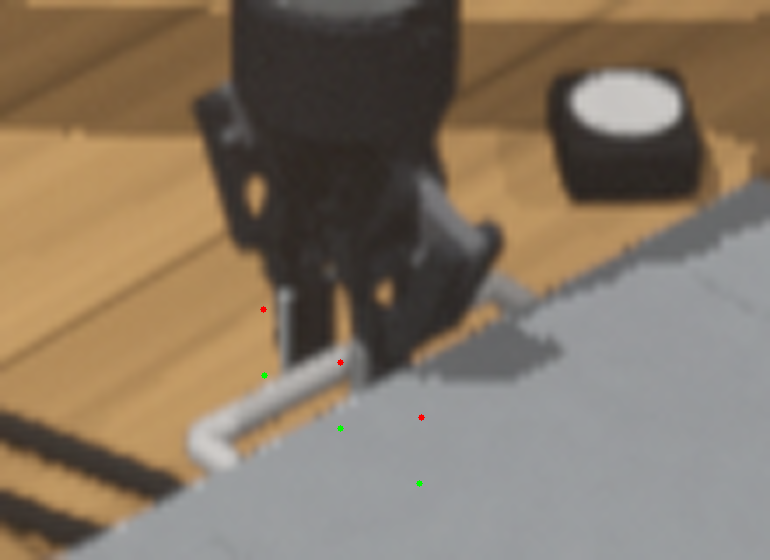

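The bar is between the fingers with no contact force. Closing on it.

>>> arm_command --targets '[0,0,0,0,0,0,0.75,0,0,0,0,0,0,0.85,0,0,0,0,0,0,0.95,0,0,0,0,0,0,1,0,0,0,0,0,0,1]'

```text
t: 18.0
ee_pos: [463.4, 43.6, 80.0]
eef_rot: [0.0, 0.738, 0.675, 0.0]
wrist_force: [0.6, -0.0, 3.7]
gripper_width: 0.115
```

```bash
python3 mark.py e5 "(270,170,110,80,7)"; python3 go.py "[463,43.3,80]"
```

```text
18.05 [463.4  43.7  80. ] [-1.1 -0.3  4.8] 0.11161684526092075
t 18.05 pos [463.4  43.7  80. ] q [-0.36  0.62  0.29  2.15 -0.41  0.43  0.18] F [-1.1 -0.3  4.8] w 0.112
yaw err about tool z (turn needed) -0.0 z [ 0.001  0.    -1.   ]
shift cm in tool [-0.04 -0.04  0.  ]
```

View pics/e5.png

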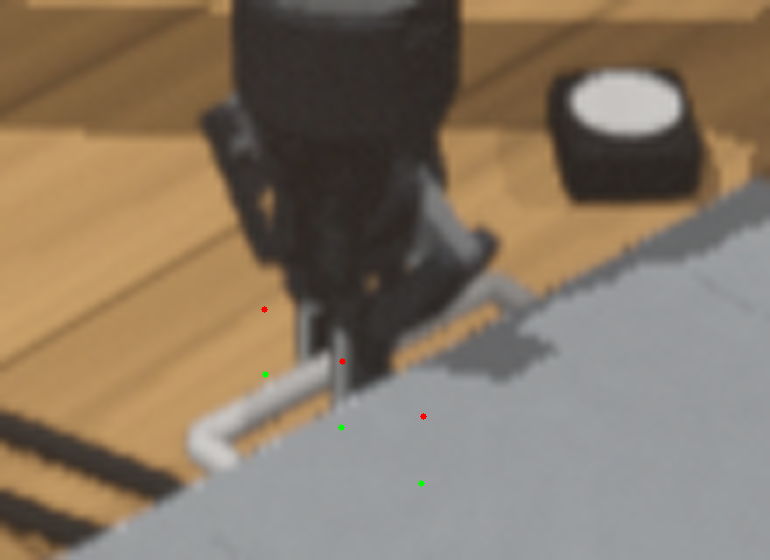

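Gripped at opening 0.11. Now I'll compute the arc.

Run:
```python
import numpy as np
a0=np.arctan2(22,238);r=np.hypot(22,238);th=np.radians(np.arange(0,61,2))
x=-r*np.cos(a0+th);z=r*np.sin(a0+th)
X=np.round((x-x[0])/10,2);Z=np.round((z-z[0])/10,2)
d=np.c_[np.diff(X),-np.diff(Z)].round(2)
for i in range(0,30,5):print(i*2,d[i:i+5].tolist())
```

```text
0 [[0.09, -0.83], [0.12, -0.82], [0.15, -0.83], [0.18, -0.81], [0.2, -0.81]]
10 [[0.24, -0.8], [0.26, -0.79], [0.29, -0.78], [0.31, -0.78], [0.35, -0.76]]
20 [[0.37, -0.75], [0.39, -0.73], [0.42, -0.72], [0.45, -0.71], [0.47, -0.69]]
30 [[0.49, -0.67], [0.52, -0.65], [0.54, -0.64], [0.56, -0.62], [0.58, -0.59]]
40 [[0.61, -0.58], [0.62, -0.56], [0.64, -0.53], [0.66, -0.51], [0.68, -0.49]]
50 [[0.69, -0.46], [0.71, -0.44], [0.73, -0.41], [0.73, -0.39], [0.76, -0.36]]
```

>>> arm_command --targets '[0,0.09,-0.83,0,0,0,1,0,0.12,-0.82,0,0,0,1,0,0.15,-0.83,0,0,0,1,0,0.18,-0.81,0,0,0,1,0,0.2,-0.81,0,0,0,1]'

```text
t: 18.55
ee_pos: [470.6, 43.0, 121.4]
eef_rot: [0.0, 0.738, 0.675, 0.0]
wrist_force: [4.7, 0.1, -6.8]
gripper_width: 0.114
```

```bash
python3 mark.py f1 "(230,120,200,150,4)"; python3 go.py "[463,43.3,80]"
```

```text
18.6 [470.8  43.  122.3] [ 2.3 -0.7 -5.1] 0.1128484492245672
t 18.6 pos [470.8  43.  122.3] q [-0.4   0.55  0.36  2.1  -0.36  0.55  0.13] F [ 2.3 -0.7 -5.1] w 0.113
yaw err about tool z (turn needed) 0.0 z [ 0.001  0.    -1.   ]
shift cm in tool [-0.04 -0.79  4.23]
```

View pics/f1.png

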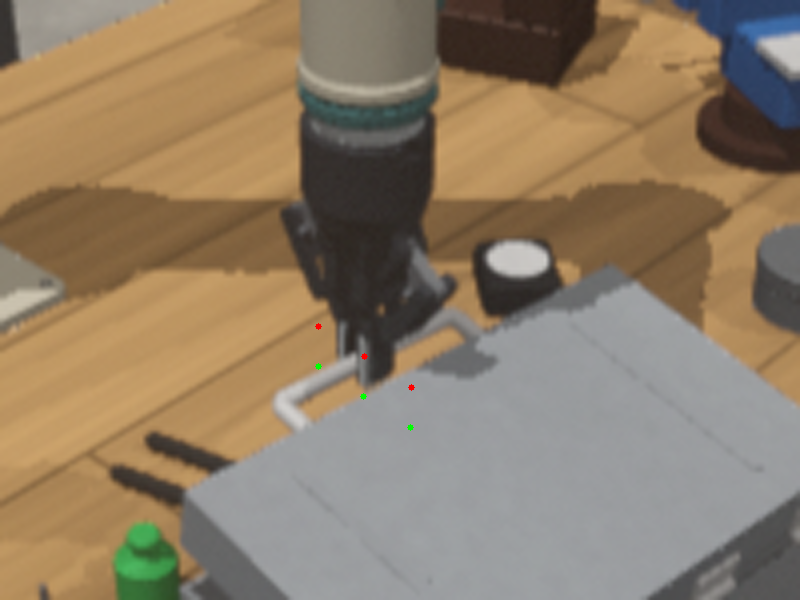

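The lid is rising at about 10° with small forces. Continuing along the arc.

>>> arm_command --targets '[0,0.24,-0.8,0,0,0,1,0,0.26,-0.79,0,0,0,1,0,0.29,-0.78,0,0,0,1,0,0.31,-0.78,0,0,0,1,0,0.35,-0.76,0,0,0,1]'

```text
t: 19.1
ee_pos: [484.3, 41.7, 160.3]
eef_rot: [-0.0, 0.738, 0.675, -0.0]
wrist_force: [2.4, -0.3, -6.5]
gripper_width: 0.109
```

>>> arm_command --targets '[0,0.37,-0.75,0,0,0,1,0,0.39,-0.73,0,0,0,1,0,0.42,-0.72,0,0,0,1,0,0.45,-0.71,0,0,0,1,0,0.47,-0.69,0,0,0,1]'

```text
t: 19.6
ee_pos: [504.1, 39.9, 196.1]
eef_rot: [-0.001, 0.738, 0.675, -0.001]
wrist_force: [-4.1, 0.6, -1.5]
gripper_width: 0.113
```

>>> arm_command --targets '[0,0.49,-0.67,0,0,0,1,0,0.52,-0.65,0,0,0,1,0,0.54,-0.64,0,0,0,1,0,0.56,-0.62,0,0,0,1,0,0.58,-0.59,0,0,0,1]'

```text
t: 20.1
ee_pos: [529.2, 37.6, 227.8]
eef_rot: [-0.003, 0.738, 0.675, -0.002]
wrist_force: [-9.5, 0.7, 4.3]
gripper_width: 0.114
```

```bash
python3 mark.py f2 "(210,60,200,150,4)"; python3 go.py "[463,43.3,80]"
```

```text
20.15 [530.2  37.6 228.8] [-11.1   0.9   6.9] 0.1112682114711961
t 20.15 pos [530.2  37.6 228.8] q [-0.43  0.48  0.46  1.83 -0.26  0.9   0.06] F [-11.1   0.9   6.9] w 0.111
yaw err about tool z (turn needed) 0.0001 z [-0.006  0.001 -1.   ]
shift cm in tool [-0.04 -6.66 14.92]
```

View pics/f2.png

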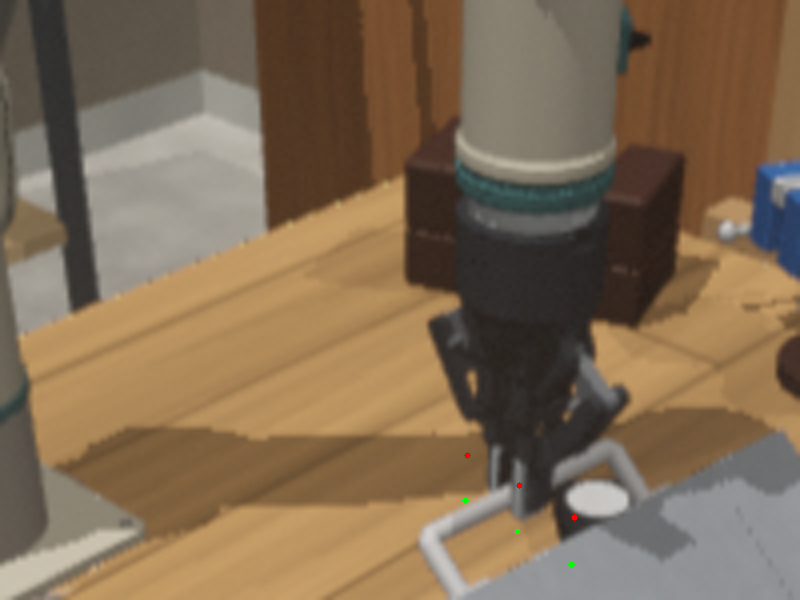

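The forces have grown to about 13 N, directed radially outward. In the picture the tip is clear of the skirt, so my path is cutting slightly inside the true arc. I'll bias it outward.

>>> arm_command --targets '[0,0.53,-0.65,0,0,0,1,0,0.54,-0.63,0,0,0,1,0,0.57,-0.6,0,0,0,1,0,0.59,-0.58,0,0,0,1,0,0.61,-0.56,0,0,0,1]'

```text
t: 20.65
ee_pos: [562.8, 34.6, 257.8]
eef_rot: [0.001, 0.738, 0.675, 0.001]
wrist_force: [6.9, -0.9, -14.5]
gripper_width: 0.112
```

```bash
python3 mark.py f3 "(210,40,240,180,3.3)"; python3 go.py "[463,43.3,80]"
```

```text
20.7 [564.   34.4 258.6] [ 2.8 -0.6 -9.1] 0.10738626301652045
t 20.7 pos [564.   34.4 258.6] q [-0.42  0.49  0.47  1.71 -0.25  0.99  0.05] F [ 2.8 -0.6 -9.1] w 0.107
yaw err about tool z (turn needed) -0.0001 z [ 0.005 -0.001 -1.   ]
shift cm in tool [ -0.   -10.23  17.81]
```

View pics/f3.png

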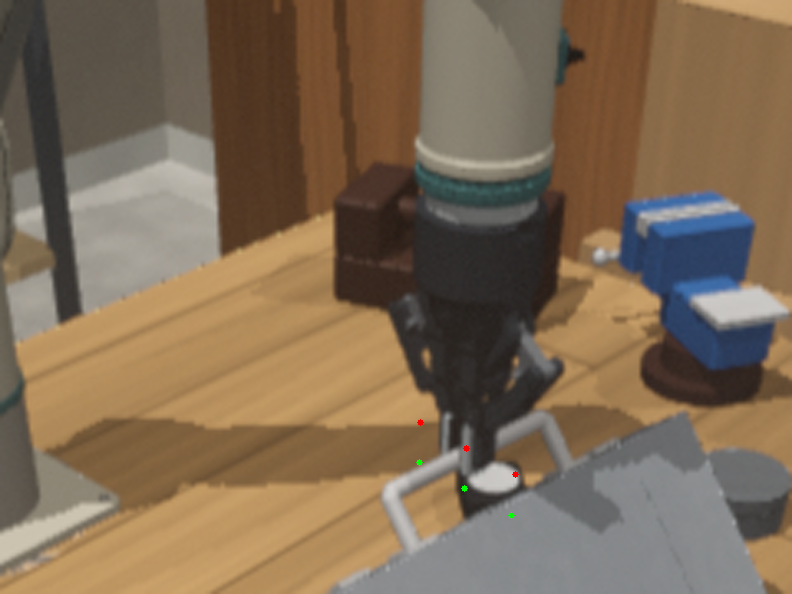

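>>> arm_command --targets '[0,0.74,-0.4,0,0,0,1,0,0.76,-0.38,0,0,0,1,0,0.75,-0.38,0,0,0,1,0,0.73,-0.39,0,0,0,1,0,0.4,-0.18,0,0,0,1]'

```text
t: 21.2
ee_pos: [594.2, 31.7, 277.4]
eef_rot: [-0.001, 0.738, 0.675, 0.0]
wrist_force: [-7.0, -0.2, 9.4]
gripper_width: 0.107
```

>>> arm_command --targets '[0,0,0,0,0,0,1,0,0,0,0,0,0,1]'

```text
t: 21.4
ee_pos: [594.2, 31.7, 277.4]
eef_rot: [-0.0, 0.738, 0.675, 0.0]
wrist_force: [-7.2, -1.1, 8.0]
gripper_width: 0.112
```

```bash
python3 mark.py f4 "(210,20,300,225,2.6)"; python3 mark.py f5 "(220,160,180,135,4)" top; python3 go.py "[463.4,43.7,80]"
```

```text
21.45 [594.1  31.8 277.4] [-6.7  0.1  8.5] 0.11100373508044956
21.5 [594.1  31.8 277.4] [-6.4 -0.4  8.6] 0.10850623403261142
t 21.5 pos [594.1  31.8 277.4] q [-0.39  0.52  0.47  1.6  -0.26  1.08  0.05] F [-6.4 -0.4  8.6] w 0.109
yaw err about tool z (turn needed) -0.0 z [-0.     0.001 -1.   ]
shift cm in tool [ 1.000e-02 -1.312e+01  1.974e+01]
```

View pics/f4.png

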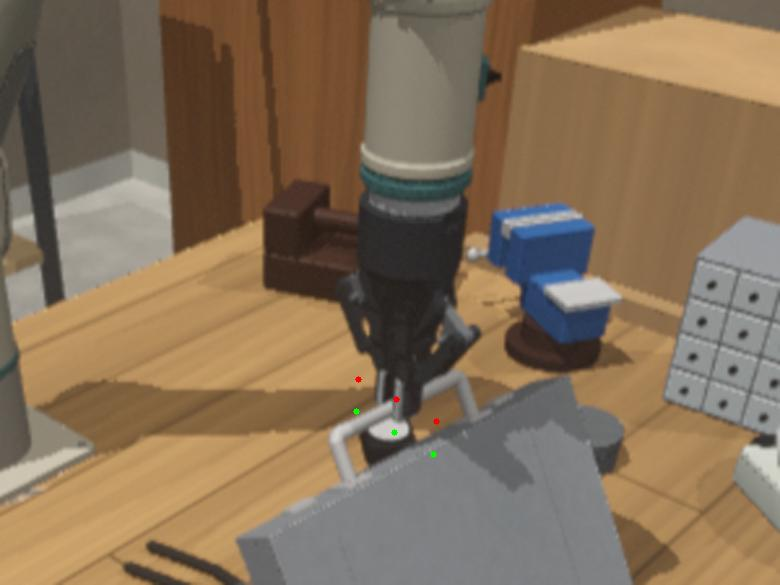

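View pics/f5.png

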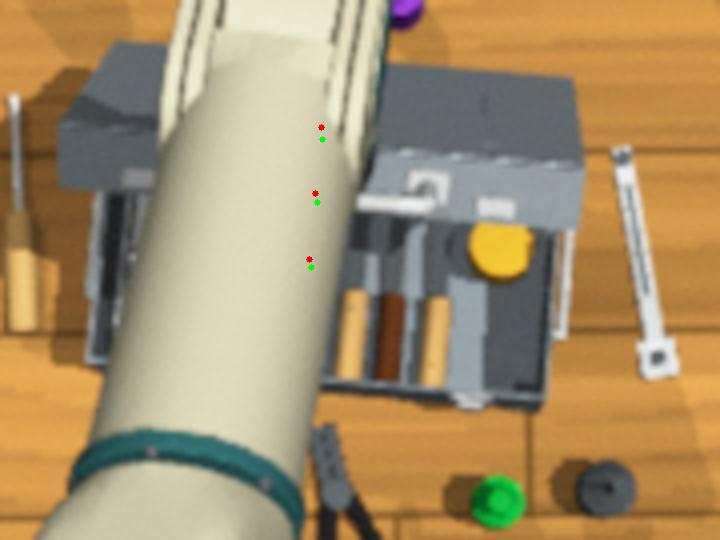

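```bash
cat > wf.py <<'E'
from h import *
import sys
p=[601.17,30.84,-.0891];c_,s_=np.cos(p[2]),np.sin(p[2])
def pt(x,y,z,th):
    # lid coords rel. hinge at shut
    X=x*np.cos(th)+z*np.sin(th);Z=-x*np.sin(th)+z*np.cos(th)
    X+=100;return [p[0]+c_*X-s_*y,p[1]+s_*X+c_*y,Z+90]
if __name__=='__main__':
  for c,f,(a,b,w,h,sc) in (('scene','f4r.png',(280,140,170,120,4.7)),('top','f5r.png',(225,160,150,70,5.3))):
    im=cv2.imread('pics/'+f);z=cv2.resize(im[b:b+h,a:a+w],None,fx=sc,fy=sc,interpolation=cv2.INTER_CUBIC)
    for d,col in ((58,(0,255,0)),(62,(0,0,255))):
        t=np.radians(d)
        C=[[-200,170,45],[-200,-170,45],[-200,-170,0],[-200,170,0],[-200,170,45]]
        for poly in (C,[[-200,170,45],[0,170,45],[0,-170,45],[-200,-170,45]],[[-238,62,22],[-238,-62,22]]):
            q=np.array([(proj(c,pt(*k,t))[0]-[a,b]+.5)*sc for k in poly]).astype(int)
            cv2.polylines(z,[q.reshape(-1,1,2)],False,col,1)
    cv2.imwrite(f'pics/wf_{sys.argv[1]}_{c}.png',z)
E
python3 wf.py 1
```

```text
(no output)
```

View pics/wf_1_scene.png

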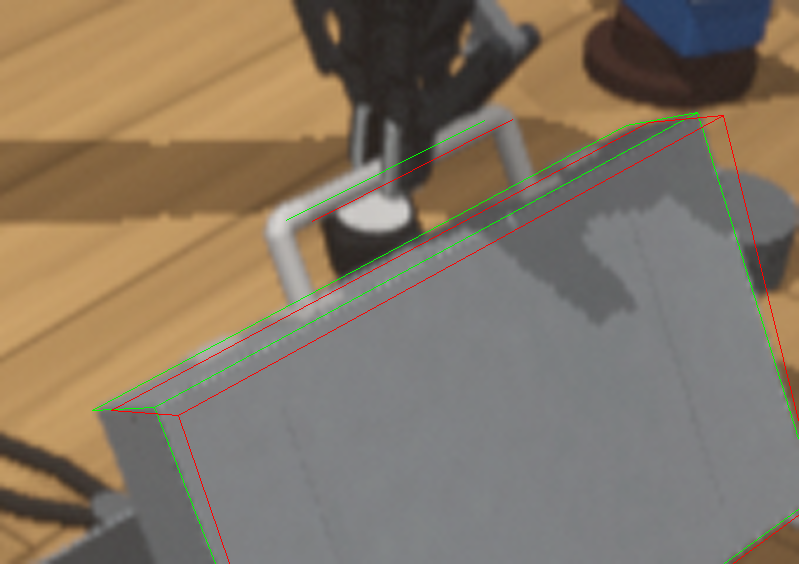

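View pics/wf_1_top.png

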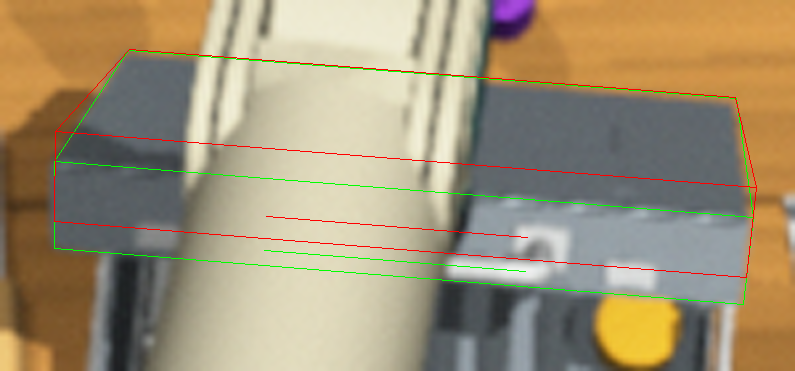

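The lid matches the 58° wireframe in both views. I'll add 2° and ease the outward preload a little.

>>> arm_command --targets '[0,0.25,-0.2,0,0,0,1,0,0.25,-0.2,0,0,0,1,0,0.2,-0.1,0,0,0,1,0,0,0,0,0,0,1,0,0,0,0,0,0,1]'

```text
t: 22.0
ee_pos: [601.2, 31.1, 280.9]
eef_rot: [-0.0, 0.738, 0.675, -0.0]
wrist_force: [-4.8, -0.7, 5.8]
gripper_width: 0.108
```

```bash
python3 mark.py f4 "(210,20,300,225,2.6)"; python3 mark.py f5 "(220,160,180,135,4)" top; sed -i 's/((58,(0,255,0)),(62,(0,0,255)))/((60,(0,255,0)),(63,(0,0,255)))/' wf.py; python3 wf.py 2;python3 go.py "[463.4,43.7,80]"
```

```text
22.05 [601.2  31.1 280.9] [-5.5 -0.6  5.6] 0.10949028147190015
22.1 [601.2  31.1 280.8] [-5.4 -0.5  5. ] 0.10581645032718465
t 22.1 pos [601.2  31.1 280.8] q [-0.39  0.53  0.47  1.58 -0.26  1.1   0.05] F [-5.4 -0.5  5. ] w 0.106
yaw err about tool z (turn needed) -0.0001 z [-0.001  0.    -1.   ]
shift cm in tool [  0.03 -13.82  20.09]
```

View pics/wf_2_scene.png

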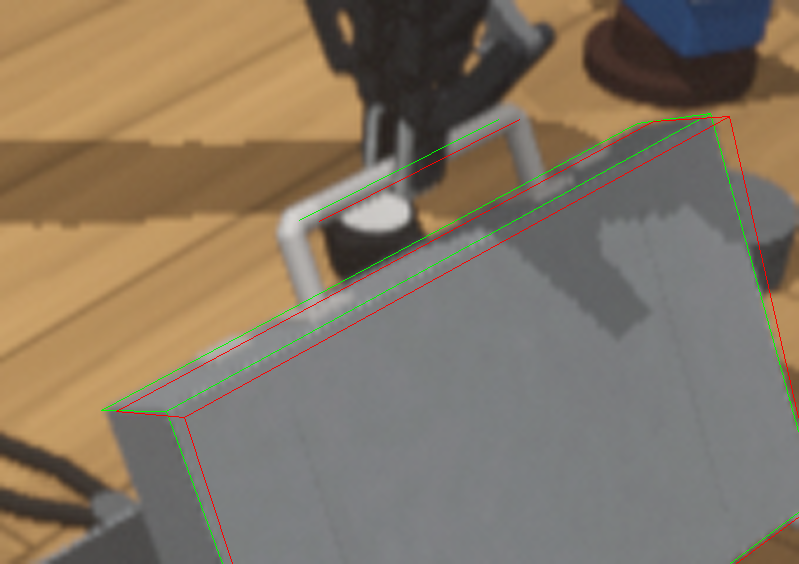

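View pics/wf_2_top.png

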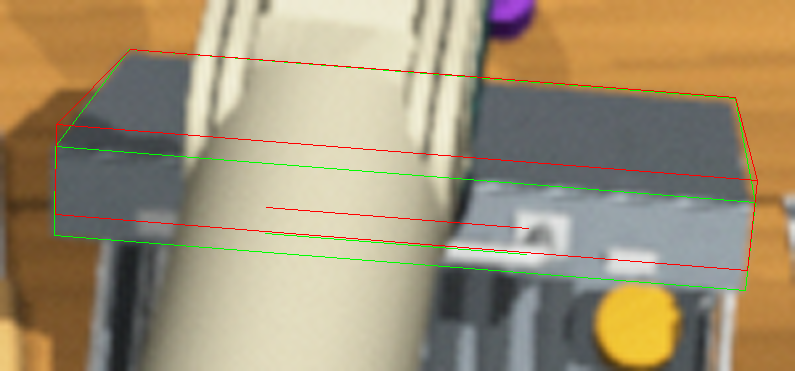

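The lid matches the 60° wireframe in both views. I'll hold for 0.5 s to check for drift and look over the bystanders.

>>> arm_command --targets '[0,0,0,0,0,0,1,0,0,0,0,0,0,1,0,0,0,0,0,0,1,0,0,0,0,0,0,1,0,0,0,0,0,0,1]'

```text
t: 22.6
ee_pos: [601.2, 31.1, 280.9]
eef_rot: [-0.0, 0.738, 0.675, -0.0]
wrist_force: [-4.3, -0.4, 5.0]
gripper_width: 0.11
```

```bash
python3 mark.py g1 "(0,0,640,480,1.2)"
python3 - <<'E'
from h import *
a=cv2.imread('pics/g1r.png').astype(int);b=cv2.imread('pics/f4r.png').astype(int)
d=np.abs(a-b).max(2);print('changed px',(d>40).sum())
s,_=st();print(s['ee_pos'].round(1),s['wrist_force'].round(1),s['gripper_width'],np.abs(s['joint_vel']).max())
E
```

```text
22.65 [601.2  31.1 280.9] [-5.3 -0.8  5.5] 0.1116827993827987
changed px 0
[601.2  31.1 280.9] [-5.3 -0.8  5.5] 0.1116827993827987 0.0038472908997346017
```

View pics/g1.png

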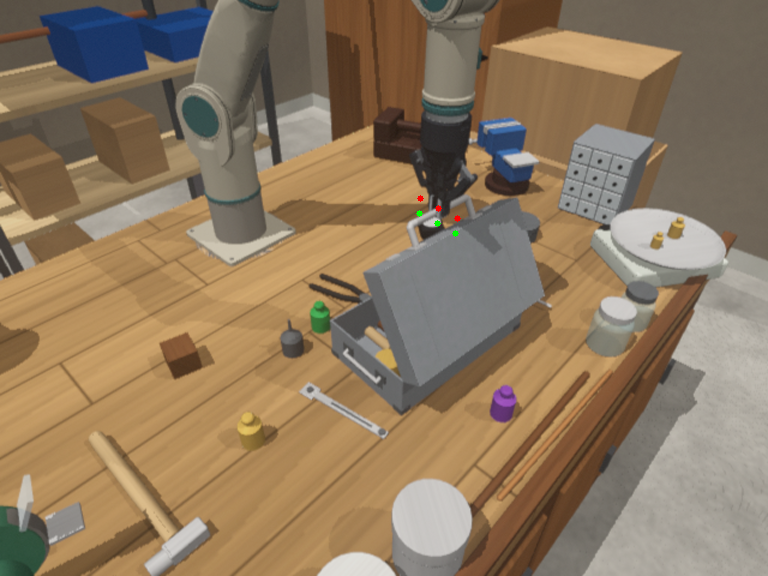

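The lid is steady at 60° in the gripper. The brass weight stands upright at (250,430), and the bystanders lie where they were. Handing in.

```bash
python3 -c "
from h import *
print(ticket.job_done())"
```

```text
the job is handed in; nothing more can be done
None
```

I took the brass weight off the shut lid and stood it upright on the bench at about (537, −360) mm. I then gripped the pull, raised the lid slowly to 60°, and handed in at about 22.7 s while still holding it.

**Last checks:**
- **Lid angle:** the lid outline matches a 60° model in both cameras, to within about 1° by eye.
- **Steadiness:** no pixels changed over the final half-second hold. The gripper stayed closed on the bar, with about 7.5 N of steady force at the wrist.
- **Weight and bystanders:** in the last scene picture the weight is upright. The bystanders in view look unmoved; the screwdriver is mostly hidden behind the box there but lay in place in the last top view. I judged this by eye and did not measure it.

**What disagreed:**
- **Fingertip position:** the cameras showed the open fingertips about 29 mm behind the reported tool point, where the description implied about 1 mm ahead of it. I worked from the pictures, and both grasps held first time.
- **Path of the pull:** the lid did not quite follow my computed arc, and the wrist force reached about 16 N in the readings. I corrected the path during the lift. At the end the tool was about 6 mm higher than computed, so the bar may have slid a few millimetres in the pads.

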